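Clamp up a membrane test cell in the wedge vice

TASK

Make up the membrane test cell in the bench wedge vice: slide its jaw right back, stand the cell body flat on the floor of the V nest, stack every perforated spacer plate that has been laid out squarely on it, and put the top disc on last, pipe stub upward. Then set the wooden wedge thin end first between the jaw and the back stop and tap it sideways with the mallet until it advances no more and the jaw holds the cell tight. Lay the mallet back on its rubber mat, and leave the bottles and the flask alone.

Things in the scene. Friction and masses are not known exactly. Their poses are not given: they have to be found in the camera images.
- vice: Aluminium wedge vice, fixed to the bench; place and heading vary. Origin on the bench at the nest centre, where the cell's axis stands when clamped. Its x runs from the fixed V block over the nest to the sliding jaw, wedge channel and back stop; y is 90 deg left of x; z up. Base plate 12 mm thick, x -60 to 88, y -40 to 40 mm.
- nest (a point): Centre of the nest floor, 12 mm above the bench; axes as the vice's. A fixed V block (x -60 to -21) and the sliding V jaw (both 90 deg V, tops 88 mm above the bench and flared, only |y| < 33 mm) face each other over it; it is open to the fingers at both y sides. Jaw right back: 8 mm play along x for the 62 mm cell.
- jaw (a joint): Travel of the sliding jaw (m): 0 right back (open), growing toward the fixed V (-x of the vice); about 0.008 when it grips the cell, stop 0.013. 2 N friction, stays where left, starts partly closed. With the nest empty, closed fingers let down into it can push the jaw back to +x of the vice.
- jaw_face (a point): Bottom of the jaw's V, 50 mm above the bench; moves with the jaw (vice x 43.8 mm when the cell is gripped, 51.8 right back). The jaw's back face is slanted 1 in 5 like the wedge: right back it lies at vice x 66 mm on the centre line, 60.4 mm at y -28, where the wedge enters.
- backstop (a point): Foot of the back stop's flat face (vice x 78, y 0), 12 mm above the bench. The back stop is a wall x 78 to 90, y -36 to 40, 52 mm tall above the bench, its mouth flared out from y -36 to -46. The wedge goes in from the vice's -y side, moving to +y, between the back of the jaw and this face.
- runway (a point): Middle of the runway for the wedge, on its top, 12 mm above the bench (vice x 61, y -76); it spans vice x 38 to 84 and y -40 to -112 and is flush with the base plate.
- cell_mid (a point): Base of the test cell: white plastic cylinder, 62 mm diameter, 32 mm high, about 0.25 kg, standing upright on the bench; point at its middle, half-way up.
- spacer1_mid (a point): Perforated steel spacer plate: disc 60 mm diameter, 10 mm thick, about 0.1 kg, flat on the bench. Two to four such identical plates are laid out (absent ones read None). Site at its middle, half-way up.
- spacer2_mid (a point): Perforated steel spacer plate: disc 60 mm diameter, 10 mm thick, about 0.1 kg, flat on the bench. Two to four such identical plates are laid out (absent ones read None). Site at its middle, half-way up.
- spacer3_mid (a point): Perforated steel spacer plate: disc 60 mm diameter, 10 mm thick, about 0.1 kg, flat on the bench. Two to four such identical plates are laid out (absent ones read None). Site at its middle, half-way up.
- spacer4_mid (a point): Perforated steel spacer plate: disc 60 mm diameter, 10 mm thick, about 0.1 kg, flat on the bench. Two to four such identical plates are laid out (absent ones read None). Site at its middle, half-way up.
- disc_mid (a point): Top disc: steel, 60 mm diameter, 14 mm thick, with a pipe stub 24 mm diameter and 12 mm high in the middle of its upper face, about 0.16 kg; lies stub up. Site at the middle of the 14 mm disc (7 mm above its underside).
- wedge_mid (a point): Wooden wedge on edge: 110 mm long, 26 mm high, 0.1 kg; point half-way along and up. Its x runs from butt (-55) to thin end (+55). Straight side at y -11 mm; tapered side to +y. 35 mm thick at the butt, 13 at the thin end (1 in 5). In the vice: x along vice +y, straight side on the back stop, so its middle is at vice x 67.
- wedge_butt (a point): Centre of the wedge's butt, the flat thick end that the mallet strikes, half-way up. With the jaw right back the wedge meets the jaw when the butt is at vice y of about -115 mm; it comes tight on the cell near y -75 and then holds by its own friction.
- mallet_grip (a point): Where to grip the soft-faced mallet (about 0.36 kg): on the handle, 40 mm from the head centre. Handle: bar 24 mm wide, 22 mm high, from the head to 135 mm from the head centre, axis 18 mm above the head's underside and level. Axes: x along the handle away from the head, z up.
- mallet_head (a point): Centre of the mallet head, a block 36 mm wide, 36 mm high and 84 mm long lying along the mallet's y axis, with a white striking face at each end (y +42 and -42 mm); axes as mallet_grip.
- mat: Black rubber mat fixed to the bench, 240 x 130 x 4 mm (x, y, z); origin at the centre of its underside. The mallet lies on it at the start and goes back on it.
- bottle_a: Glass bottle, blue cap, 80 mm diameter, 160 mm high; origin at the centre of its underside; to be left alone.
- bottle_b: Glass bottle like the other; to be left alone.
- flask: Glass volumetric flask, 80 mm across, 196 mm high; origin at the centre of its underside; to be left alone.
Mind the look-alikes: they are no part of the job. Leave any yellow look-alike of the part that bears disc_mid alone. Of the things that look like the part that bears mallet_grip, take the one that is farthest to the robot's left at the start.

How it is judged:
By the outcome, as a careful person would: the job done as asked, in the order asked, and still so for the second after the job is handed in, with the robot touching nothing.
Of spacer1, spacer2, spacer3, spacer4 only 2 to 4 are there at a start; the rules pass over those that are not, and their reading is None.
At some moment in a run one of spacer1, spacer2, spacer3, spacer4, disc, wedge may be knocked a few centimetres aside while the robot is not near it.
It also fails if it takes over 210 s, if anything falls off the work surface, if the arm or the gripper's body presses on something with over 40 N, if the wrist force passes 120 N, or if a joint passes its speed limit or range.

ROBOT

A 6-joint arm with a two-finger parallel gripper is mounted at the origin on the work surface. World frame = base frame: x ahead of the robot, y to its left, z up, the work surface at z = 0. Lengths are in m, angles in rad, forces in N, time in s.
With the tool pointing down it reaches from about 0.4 to 0.825 m from the base axis. Payload 7 kg.
Tool frame: the origin (TCP) lies at the very end of the fingers, on their centre line; the grasp point (between the pads) lies 19 mm behind it (arm.pinch_z is the z of the grasp point in the tool frame, in m); z points along the fingers, y is the direction in which the jaws open and shut (so a half turn about z gives the same grasp; the last joint's range is limited). The gripper opens to 88 mm and grips with 3 to 60 N. Pads are 19 mm wide; open, the fingers measure 130 mm over their backs; the gripper's body (78 mm by 193 mm) begins 47 mm behind the grasp point.
Start: joints at [1.473, 0.359, 0.012, 0, -1.224, -0.288], TCP at [0.254, 0.625, 0.227] pointing down, gripper open.
Joint ranges: [-3.07, 3.07], [-1.43, 2.12], [-1.02, 1.25], [-3.03, 1.67], [-3.05, -0], [-3.03, 3.03]. Speed limits (rad/s): [2.39, 2.39, 3.01, 3.14, 3.14, 3.14].

INTERFACE

Orientations are given as [roll, pitch, yaw] about the fixed x, y, z axes, in that order (R = Rz(yaw) Ry(pitch) Rx(roll)).
In Python, from station import arm gives the robot as it stands.
- The arm moves only by the tool drive_tool, never from a script. Its argument "targets" is a list of rows, each a list of 6 numbers: the shift along the world's x, y, z in units of 0.04 m (1.0 is 0.04 m), then the turn, a rotation vector about the world's x, y, z in units of 6 degrees (1.0 is 6 degrees). In form: [[x, y, z, wx, wy, wz], ...]. A call has 1 to 5 rows; each row shifts and turns the commanded pose from where the row before left it; what a row does not reach is not made up. A row lasts 1/8 s, in which the tool goes at most 62.5 mm and 10.7 degrees, less where a joint would pass 70% of its speed; a pose out of reach is approached as far as the arm can. A call with a number of a shift or a turn outside -1 to 1 is refused whole. A call with a gripper value outside its range is refused whole. "claw" is the opening, from 0 (shut) to 1 (fully open), set as the call begins (left out, the last holds). The fingers move at their own pace and stop on an object; "newtons" is the grip in N (left out, the last holds). Time passes only in rows, so rows that do not move let the fingers close. It gives the time, the measured TCP pose, the force and the opening at its end, in the units of the state.
- arm.get_state(): the state, without advancing time (a new reading comes with each control period).
- arm.grab_frame(name): name is "scene" or "top"; returns (picture, depth): 480x640x3 uint8, red, green, blue; 480x640 float32, m along the optical axis (not along the pixel's ray), 0 where there is no reading.
- arm.get_calibration(name): a dict with "mtx" (3x3 intrinsics, pixels), "origin" and "rotation" of the camera in the world. Camera axes: x right, y up, looking along -z (the intrinsics and any distortion apply to the point x, -y, -z); pixel columns grow to the right and rows downward; lengths in m; the calibration is good to about 2 mm. A picture is of the moment at which its call begins. get_calibration takes no time and is no camera call.
- arm.job_done(): hands the job in, once; it reports no verdict.
Trained networks look in the newest picture that a camera, given by its name, has taken for a name from the list of things; names that differ only in an ending like _2 or _b are one class to them, and where a whole thing is asked for, a point or a joint stands for the part that bears it (a point fixed in the world has none). Each returns a list of dicts, best first, with "score" (0 to 1); they miss things now and then, are a little off and sometimes report something else, mostly with a low value. They report only what shows in the picture. A call takes as long as a camera call. They do not tell look-alikes from the thing itself.
- arm.search_frame(target, camera): "point" ([x, y, z] in m, in the coordinates of the camera as it stood for that picture, good to about 4 mm: the middle of the surface that is visible of it).
- arm.cut_out(target, camera): "pixels" (480x640 bool, what is visible of it).
- arm.landmark_of(target, camera): "point" ([x, y, z] in m, in the coordinates of the camera as it stood for that picture, good to about 4 mm: a listed point, or the origin of a listed thing).
The state is a dict: "t": time; "q": joint angles; "qd": joint speeds; "joint_efforts": joint torques, N m; "eef_pos": TCP position; "ee_rot": TCP orientation; "force": force on the tool from outside, world axes, zero at the start; "moment": the same for the moment, N m; "width": finger opening in m.
Only numpy, scipy, OpenCV 4.12 (cv2) and the standard library are available. Lean on these libraries where they do the work, as an engineer would, in place of code of your own. Each camera call takes 0.05 s, during which the arm holds its last target. There are 200 camera calls.

## Working session

There is one attempt and no reset: what is moved stays moved. The work goes in short steps, Python scripts to look and compute and a tool call to move; the robot and the scene stay as the last step left them, time stands still between calls to the robot, and variables do not carry over. Pictures are saved under pics/ and viewed, about 12 in all and at most 16, crops included, and the job is handed in when it is done.

Besides the shell and the picture viewer there is one more tool, called after "Call:" as name([rows], argument=value, ...), one row to a line, values as JSON. drive_tool: Moves the arm, as the interface text tells. Shifts and turns lie within -1 to 1; 1 stands for 0.04 m of shift or 6 degrees of turn. Its arguments: {"type":"object","properties":{"targets":{"type":"array"},"claw":{"type":"number"},"newtons":{"type":"number"}},"required":["targets"]}

```bash
ls; mkdir -p pics; cat > h.py <<'E'
import numpy as np, cv2
from station import arm
def cal(c):
    k=arm.get_calibration(c); return np.array(k["mtx"]),np.array(k["origin"]),np.array(k["rotation"]),k
def toworld(p,c):
    m,o,R,_=cal(c); return o+R@np.array(p)
def cloud(depth,c):
    m,o,R,_=cal(c); v,u=np.mgrid[0:480,0:640]
    x=(u-m[0,2])/m[0,0]*depth; y=(v-m[1,2])/m[1,1]*depth
    P=np.stack([x,-y,-depth],-1)@R.T+o; P[depth<=0]=np.nan
    return P
def topix(p,c):
    m,o,R,_=cal(c); q=R.T@(np.array(p)-o); return m[0,0]*q[0]/-q[2]+m[0,2], m[1,1]*-q[1]/-q[2]+m[1,2]
def save(c,n):
    I,D=arm.grab_frame(c); cv2.imwrite(f"pics/{n}.png",I[:,:,::-1]); return I,D
E
python3 - <<'E'
from h import *
for c in ("top","scene"):
    print(c,cal(c)[3]); save(c,c+"0")
    for t in ["vice","nest","jaw_face","backstop","runway","cell_mid","spacer1_mid","disc_mid","wedge_mid","wedge_butt","mallet_grip","mallet_head","mat","bottle_a","flask"]:
        print(t,[(round(d["score"],2),toworld(d["point"],c).round(3).tolist()) for d in arm.landmark_of(t,c)])
print(arm.get_state())
E
```

```text
pics
top {'mtx': array([[564.1028424 ,   0.        , 320.17447076],
       [  0.        , 564.1028424 , 240.67550683],
       [  0.        ,   0.        ,   1.        ]]), 'origin': array([ 0.24241236, -0.01929838,  1.51296845]), 'rotation': array([ 0.23074732, -0.00722198, -1.57414894])}
vice [(0.79, [2.631, 2.369, 3.901]), (0.2, [2.69, 2.429, 3.961])]
nest [(0.87, [2.618, 2.356, 3.889])]
jaw_face [(0.59, [2.572, 2.31, 3.842])]
backstop [(0.85, [2.64, 2.378, 3.911])]
runway [(0.55, [2.649, 2.388, 3.92]), (0.29, [2.62, 2.358, 3.891])]
cell_mid [(0.9, [2.567, 2.305, 3.837])]
spacer1_mid []
disc_mid [(0.94, [2.501, 2.239, 3.771]), (0.9, [2.516, 2.254, 3.786])]
wedge_mid [(0.9, [2.669, 2.408, 3.94])]
wedge_butt [(0.78, [2.654, 2.393, 3.925]), (0.65, [2.72, 2.458, 3.99])]
mallet_grip [(0.68, [2.734, 2.472, 4.004]), (0.62, [2.718, 2.456, 3.989])]
mallet_head [(0.9, [2.724, 2.462, 3.995]), (0.61, [2.715, 2.453, 3.985])]
mat [(0.72, [2.758, 2.496, 4.029])]
bottle_a [(0.95, [2.69, 2.428, 3.96]), (0.57, [2.723, 2.461, 3.994])]
flask [(0.71, [2.771, 2.509, 4.041]), (0.27, [2.713, 2.451, 3.983]
[... 1283 characters left out ...]
ask [(0.59, [0.604, -1.744, 0.179])]
{'t': 1.6, 'q': array([ 1.47310451e+00,  3.58585863e-01,  1.18814523e-02, -6.69079353e-06,
       -1.22411467e+00, -2.88107252e-01]), 'qd': array([-1.37546702e-03,  9.38676140e-05,  6.94626540e-04,  1.24531357e-03,
       -2.86128445e-04, -7.49184799e-04]), 'joint_efforts': array([-1.85120989e-03, -5.82375813e+01,  2.93301308e+01,  7.00254589e+00,
        1.25902420e-02, -2.99888779e-05]), 'eef_pos': array([0.25400264, 0.62534458, 0.2265611 ]), 'ee_rot': array([ 3.14156905e+00, -4.31126452e-07, -3.85801339e-01]), 'force': array([-0.01810232,  0.03134608, -0.46352759]), 'moment': array([-0.04477763, -0.01078114, -0.01529279]), 'width': 0.08772437918643054}
```

The calibration rotation is roll-pitch-yaw, so I'll fix that in the helper and view both pictures.

```bash
sed -i 's/^from station import arm/from station import arm\nfrom scipy.spatial.transform import Rotation as Ro/; s/np.array(k\["rotation"\]),k/Ro.from_euler("xyz",k["rotation"]).as_matrix(),k/' h.py
python3 - <<'E'
from h import *
for c,T in (("top",["vice","nest","jaw_face","backstop","runway","cell_mid","spacer1_mid","disc_mid","wedge_mid","wedge_butt","mallet_grip","mallet_head","mat"]),("scene",["nest","jaw_face","cell_mid","spacer1_mid","wedge_mid"])):
    print(c)
    for t in T:
        print(t,[(round(d["score"],2),toworld(d["point"],c).round(3).tolist()) for d in arm.landmark_of(t,c)])
E
```

```text
top
vice [(0.79, [0.467, 0.015, 0.001]), (0.2, [0.741, 0.181, -0.002])]
nest [(0.87, [0.468, 0.015, 0.009])]
jaw_face [(0.59, [0.506, 0.009, 0.049])]
backstop [(0.85, [0.544, 0.001, 0.014])]
runway [(0.55, [0.511, -0.071, 0.012]), (0.29, [0.47, 0.017, 0.008])]
cell_mid [(0.9, [0.56, 0.314, 0.016])]
spacer1_mid []
disc_mid [(0.94, [0.479, 0.526, 0.007]), (0.9, [0.444, 0.436, 0.004])]
wedge_mid [(0.9, [0.427, -0.271, 0.011])]
wedge_butt [(0.78, [0.372, -0.294, 0.012]), (0.65, [0.728, 0.026, 0.001])]
mallet_grip [(0.68, [0.425, -0.574, 0.017]), (0.62, [0.554, -0.364, 0.024])]
mallet_head [(0.9, [0.392, -0.595, 0.019]), (0.61, [0.52, -0.368, 0.019])]
mat [(0.72, [0.55, -0.368, -0.003])]
scene
nest [(0.91, [0.46, 0.012, 0.01]), (0.39, [0.513, -0.371, 0.021])]
jaw_face [(0.97, [0.505, 0.005, 0.047])]
cell_mid [(0.51, [0.559, 0.312, 0.02])]
spacer1_mid [(0.66, [0.46, 0.009, 0.012])]
wedge_mid [(0.87, [0.426, -0.271, 0.014]), (0.31, [0.725, 0.028, 0.002])]
```

View pics/top0.png

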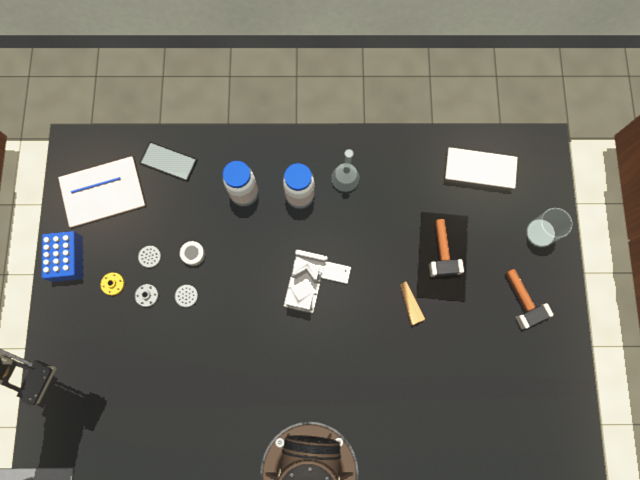

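View pics/scene0.png

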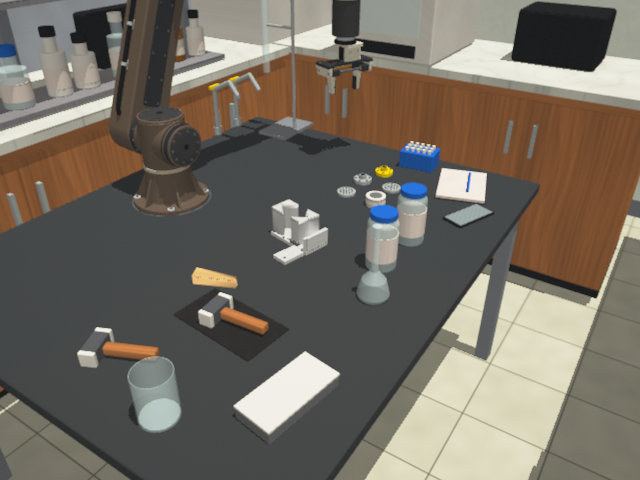

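```bash
python3 - <<'E'
from h import *
I,D=save("top","top1"); P=cloud(D,"top"); np.save("P.npy",P)
Z=P[...,2]; 
print("bench z",np.nanmedian(Z[330:420,330:420]),np.nanstd(Z[330:420,330:420]))
def rect(m,n):
    k,l,s,_=cv2.connectedComponentsWithStats(m.astype(np.uint8))
    for i in range(1,k):
        if s[i,4]<12: continue
        q=P[l==i]; r=cv2.minAreaRect((q[:,:2]*1000).astype(np.float32)); print(n,s[i,4],np.nanmean(q,0).round(4),np.round(r[0],1),np.round(r[1],1),round(r[2],1))
roi=np.zeros(Z.shape,bool); roi[240:320,275:360]=1
rect(roi&(Z>.075),"tops"); rect(roi&(Z>.044)&(Z<.06),"stop"); rect(roi&(Z>.006)&(Z<.02),"plate")
roi[:]=0; roi[235:310,80:215]=1
rect(roi&(Z>.004),"discs")
roi[:]=0; roi[270:335,395:430]=1
rect(roi&(Z>.012),"wedge")
roi[:]=0; roi[210:300,415:470]=1
rect(roi&(Z>.012),"mallet")
v=cv2.resize(I[235:325,270:360],None,fx=6,fy=6,interpolation=cv2.INTER_CUBIC)
cv2.imwrite("pics/vice.png",v[:,:,::-1])
E
```

```text
bench z -0.00042876241904588053 0.003327325547543879
tops 289 [0.5075 0.0071 0.0861] [506.5   5.2] [62.3 45.6] 77.2
tops 303 [0.424  0.0244 0.0859] [428.3  23.3] [62.  40.8] 76.8
stop 151 [ 0.548  -0.006   0.0512] [548.1  -7.5] [85.8 13.8] 76.8
stop 17 [0.4986 0.0219 0.0527] [498.6  21.5] [ 2.9 36.1] 29.1
plate 12 [0.5395 0.0368 0.0129] [538.5  37.3] [ 3.5 27.6] 72.8
plate 1128 [ 0.4896 -0.0252  0.0121] [472.8 -23. ] [148.8 150.2] 73.4
discs 121 [0.5515 0.6157 0.0137] [553.8 615.4] [119.9   8.6] 4.6
discs 471 [0.5583 0.3119 0.0287] [562.8 316.5] [71.5 61.1] 37.0
discs 348 [0.5542 0.4325 0.0089] [552.8 432.2] [58.7 59.6] 0.1
discs 407 [0.478  0.5245 0.0143] [479.9 525.6] [60.  61.4] 67.7
discs 416 [0.4475 0.4309 0.0144] [447.9 432.1] [58.6 60.9] 32.2
discs 366 [0.4458 0.3275 0.0091] [446.4 327.5] [59.4 57.6] 63.6
wedge 419 [ 0.4184 -0.2729  0.025 ] [ 424.1 -266.9] [110.   34.8] 23.4
mallet 891 [ 0.5512 -0.3642  0.0345] [ 575.4 -368.5] [152.8  94.6] 4.4
```

View pics/vice.png

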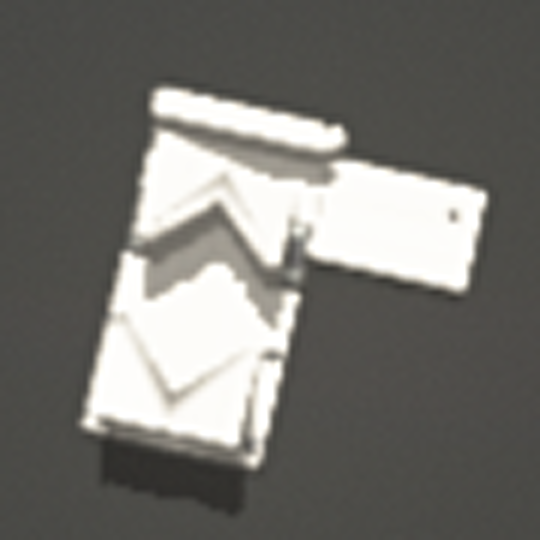

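Two spacers, with the yellow look-alike disc at pixel (112,284) and the real disc at (147,295). The left mallet is the one on the mat. The vice origin is about (0.4674, 0.0143), heading about -13.1°. First I'll push the jaw back.

Call:
drive_tool([
  [0.33, -0.95, 0, 0, 0, 0.1],
  [0.33, -0.95, 0, 0, 0, 0.1],
  [0.33, -0.95, 0, 0, 0, 0.1],
  [0.33, -0.95, 0, 0, 0, 0.1],
  [0.33, -0.95, 0, 0, 0, 0.1],
], claw=0)

```text
t: 3.18
eef_pos: [0.3203, 0.4341, 0.2267]
ee_rot: [-3.141, -0.0, -0.333]
force: [0.9, -0.6, 0.4]
width: 0.0428
```

Call:
drive_tool([
  [0.33, -0.95, 0, 0, 0, 0.1],
  [0.33, -0.95, 0, 0, 0, 0.1],
  [0.33, -0.95, 0, 0, 0, 0.1],
  [0.33, -0.95, 0, 0, 0, 0.1],
  [0.33, -0.95, 0, 0, 0, 0.1],
])

```text
t: 3.8
eef_pos: [0.3863, 0.2442, 0.2269]
ee_rot: [-3.141, -0.0, -0.28]
force: [1.0, -1.0, 0.2]
width: 0.0007
```

Call:
drive_tool([
  [0.33, -0.95, 0, 0, 0, 0.1],
  [0.33, -0.95, 0, 0, 0, 0.1],
  [0.33, -0.95, 0, 0, 0, 0.1],
  [0.33, -0.95, 0, 0, 0, 0.1],
  [0.33, -0.95, 0, 0, 0, 0.1],
])

```text
t: 4.42
eef_pos: [0.4524, 0.0541, 0.2269]
ee_rot: [-3.141, -0.001, -0.228]
force: [1.0, 1.6, 0.2]
width: 0.0001
```

Call:
drive_tool([
  [0.33, -0.95, 0, 0, 0, 0],
  [0, 0, -0.7, 0, 0, 0],
  [0, 0, -0.7, 0, 0, 0],
  [0, 0, 0, 0, 0, 0],
])

```text
t: 4.92
eef_pos: [0.4639, 0.0167, 0.1692]
ee_rot: [3.139, 0.003, -0.229]
force: [-0.2, 0.2, 0.9]
width: 0.0003
```

Call:
drive_tool([
  [0, 0, -0.75, 0, 0, 0],
  [0, 0, -0.75, 0, 0, 0],
  [0, 0, -0.75, 0, 0, 0],
  [0, 0, -0.75, 0, 0, 0],
  [0, 0, 0, 0, 0, 0],
])

```text
t: 5.55
eef_pos: [0.4647, 0.0173, 0.0501]
ee_rot: [3.14, 0.002, -0.228]
force: [-0.2, -0.3, 0.5]
width: 0.0004
```

Call:
drive_tool([
  [0.12, -0.03, 0, 0, 0, 0],
  [0.12, -0.03, 0, 0, 0, 0],
  [0.1, -0.023, 0, 0, 0, 0],
  [0.1, -0.023, 0, 0, 0, 0],
  [0, 0, 0, 0, 0, 0],
])

```text
t: 6.18
eef_pos: [0.4829, 0.0129, 0.0506]
ee_rot: [3.141, 0.0, -0.229]
force: [-0.3, -0.5, 0.2]
width: 0.0005
```

Call:
drive_tool([
  [0.05, -0.012, 0, 0, 0, 0],
  [0.05, -0.012, 0, 0, 0, 0],
])

```text
t: 6.42
eef_pos: [0.4865, 0.012, 0.0505]
ee_rot: [3.141, 0.001, -0.229]
force: [-2.2, -0.8, 0.6]
width: 0.0005
```

Call:
drive_tool([
  [0.05, -0.012, 0, 0, 0, 0],
  [0, 0, 0, 0, 0, 0],
])

```text
t: 6.68
eef_pos: [0.4889, 0.0115, 0.0505]
ee_rot: [3.141, 0.0, -0.229]
force: [-2.4, -2.1, 1.4]
width: 0.0002
```

Call:
drive_tool([
  [0.05, -0.012, 0, 0, 0, 0],
  [0.05, -0.012, 0, 0, 0, 0],
  [0, 0, 0, 0, 0, 0],
])

```text
t: 7.05
eef_pos: [0.491, 0.0104, 0.0501]
ee_rot: [3.14, 0.003, -0.229]
force: [-9.7, 2.6, 5.9]
width: 0.0006
```

Call:
drive_tool([
  [0.05, -0.012, 0, 0, 0, 0],
  [0.05, -0.012, 0, 0, 0, 0],
  [0, 0, 0, 0, 0, 0],
])

```text
t: 7.42
eef_pos: [0.4915, 0.0098, 0.0498]
ee_rot: [3.139, 0.009, -0.23]
force: [-24.3, 13.2, 17.5]
width: 0.0005
```

Call:
drive_tool([
  [-0.25, 0.06, 0, 0, 0, 0],
  [0, 0, 0.85, 0, 0, 0],
  [0, 0, 0.85, 0, 0, 0],
  [0, 0, 0.85, 0, 0, 0],
  [0, 0, 0.85, 0, 0, 0],
])

```text
t: 8.05
eef_pos: [0.4876, 0.0125, 0.1881]
ee_rot: [-3.14, -0.002, -0.229]
force: [1.1, 0.2, -0.8]
width: 0.0002
```

Call:
drive_tool([
  [0.2, 0.95, 0, 0, 0, 0],
  [0.25, 0.95, 0, 0, 0, 0],
  [0.25, 0.95, 0, 0, 0, 0],
  [0.25, 0.95, 0, 0, 0, 0],
], claw=1)

```text
t: 8.55
eef_pos: [0.5258, 0.1659, 0.187]
ee_rot: [-3.14, -0.002, -0.229]
force: [-0.6, -0.4, 0.2]
width: 0.0347
```

```bash
python3 - <<'E'
from h import *
I,D=save("top","top2"); P=cloud(D,"top")
for t in ["jaw_face","cell_mid"]:
    print(t,[(round(d["score"],2),toworld(d["point"],"top").round(4).tolist()) for d in arm.landmark_of(t,"top")])
Z=P[...,2]; m=np.zeros(Z.shape,bool); m[240:320,275:360]=1; m&=Z>.075
k,l,s,_=cv2.connectedComponentsWithStats(m.astype(np.uint8))
a=np.radians(-13.1);X=np.array([np.cos(a),np.sin(a)])
for i in range(1,k):
    if s[i,4]>50:
        q=(P[l==i][:,:2]-[.4674,.0143])@X; print(np.percentile(q,[2,50,98]).round(4))
I,D=save("scene","scene2")
for t in ["jaw_face","cell_mid","nest"]:
    print(t,[(round(d["score"],2),toworld(d["point"],"scene").round(4).tolist()) for d in arm.landmark_of(t,"scene")])
v=cv2.resize(I[190:280,240:360],None,fx=5,fy=5,interpolation=cv2.INTER_CUBIC)
cv2.imwrite("pics/vs2.png",v[:,:,::-1])
E
```

```text
jaw_face [(0.95, [0.5166, 0.0094, 0.0485]), (0.23, [0.3741, -0.2906, 0.0141])]
cell_mid [(0.59, [0.5611, 0.3112, 0.0179])]
[0.0277 0.0502 0.0677]
[-0.0603 -0.0461 -0.0217]
jaw_face [(0.72, [0.5134, 0.0052, 0.0469])]
cell_mid [(0.6, [0.5569, 0.3128, 0.0218])]
nest [(0.78, [0.4604, 0.0112, 0.0117]), (0.16, [0.5588, 0.3125, 0.0177])]
```

View pics/vs2.png

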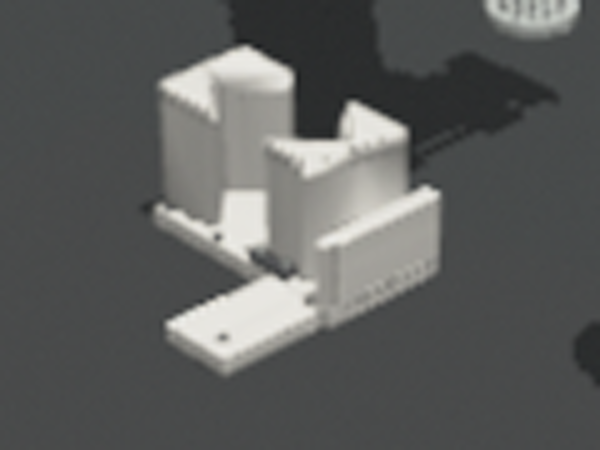

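```bash
python3 - <<'E'
from h import *
P0=np.load("P.npy");a=np.radians(-13.1);X=np.array([np.cos(a),np.sin(a)])
Z=P0[...,2]; m=np.zeros(Z.shape,bool); m[240:320,275:360]=1; m&=Z>.075
q=(P0[m][:,:2]-[.4674,.0143])@X; q=q[q>0]; print("jaw before",np.percentile(q,[2,50,98]).round(4))
s=arm.get_state(); T=np.array(s["eef_pos"]); R=Ro.from_euler("xyz",s["ee_rot"]).as_matrix(); print(T,s["width"])
for c in("scene","top"):
    I,D=arm.grab_frame(c); P=cloud(D,c); L=(P-T)@R
    ok=(np.abs(L[...,0])<.06)&(np.abs(L[...,1])<.12)&(L[...,2]<.01)&(L[...,2]>-.12)
    for z0 in np.arange(-.11,.01,.015):
        k=ok&(L[...,2]>z0)&(L[...,2]<z0+.015)
        if k.sum()>5: print(c,round(z0,3),k.sum(),"x",np.percentile(L[k][:,0],[2,50,98]).round(4),"y",np.percentile(L[k][:,1],[2,50,98]).round(4))
    if c=="scene":
        u,v=map(int,topix(T,c)); J=cv2.resize(I[v-80:v+30,u-70:u+70],None,fx=5,fy=5)
        cv2.imwrite("pics/grip.png",J[:,:,::-1]); print(u,v)
E
```

```text
jaw before [0.0193 0.0416 0.0594]
[0.52477712 0.16362557 0.18664677] 0.0630176914479841
scene -0.11 454 x [-0.0344  0.0199  0.0386] y [-0.0886  0.0427  0.0996]
scene -0.095 394 x [-0.0353  0.0262  0.0388] y [-0.0829  0.0151  0.0954]
scene -0.08 208 x [-0.0389  0.0241  0.039 ] y [-0.0816  0.0653  0.0934]
scene -0.065 53 x [-0.0098  0.0075  0.0124] y [-0.051  -0.0359  0.0536]
scene -0.05 100 x [-0.0119  0.005   0.0106] y [-0.046  -0.0268  0.0545]
scene -0.035 92 x [-0.0124  0.0044  0.0121] y [-0.0429  0.0336  0.0522]
scene -0.02 96 x [-0.0131  0.0038  0.0116] y [-0.0446  0.0327  0.0511]
scene -0.005 9 x [-0.0081  0.0028  0.0061] y [-0.0351 -0.0275  0.0455]
342 163
top -0.11 537 x [-0.0381 -0.005   0.0359] y [-0.0647  0.078   0.0976]
top -0.095 477 x [-0.0386 -0.0253  0.0371] y [-0.0649  0.0457  0.0669]
top -0.08 53 x [-0.0391 -0.0367 -0.0234] y [-0.0802 -0.0056  0.0855]
```

View pics/grip.png

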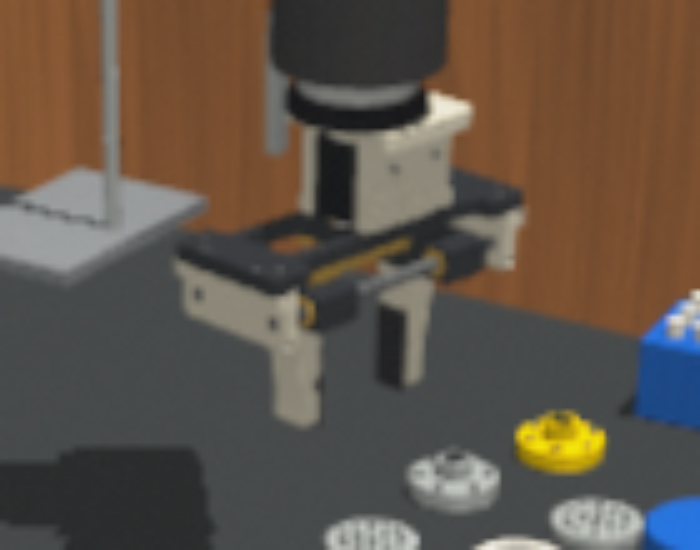

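Call:
drive_tool([
  [0.22, 0.93, 0, 0, 0, 0],
  [0.22, 0.93, 0, 0, 0, 0],
  [0.22, 0.93, 0, 0, 0, 0],
  [0.22, 0.93, 0, 0, 0, 0],
  [0, 0, 0, 0, 0, 0],
])

```text
t: 9.62
eef_pos: [0.5605, 0.3145, 0.186]
ee_rot: [3.142, -0.0, -0.228]
force: [-0.4, -0.8, -0.9]
width: 0.0873
```

Call:
drive_tool([
  [0, 0, -0.95, 0, 0, 0],
  [0, 0, -0.95, 0, 0, 0],
  [0, 0, -0.95, 0, 0, 0],
  [0, 0, -0.8, 0, 0, 0],
  [0, 0, -0.6, 0, 0, 0],
])

```text
t: 10.25
eef_pos: [0.5596, 0.3113, 0.0154]
ee_rot: [3.141, 0.001, -0.23]
force: [0.3, -0.3, -0.4]
width: 0.0877
```

Call:
drive_tool([
  [0, 0, 0, 0, 0, 0],
])

```text
t: 10.38
eef_pos: [0.559, 0.3109, 0.015]
ee_rot: [3.138, 0.002, -0.23]
force: [0.0, -0.1, 0.5]
width: 0.0874
```

Call:
drive_tool([
  [0, 0, 0, 0, 0, 0],
  [0, 0, 0, 0, 0, 0],
  [0, 0, 0, 0, 0, 0],
  [0, 0, 0, 0, 0, 0],
  [0, 0, 0, 0, 0, 0],
], claw=0, newtons=25)

```text
t: 11.0
eef_pos: [0.5608, 0.3138, 0.0178]
ee_rot: [-3.14, -0.002, -0.228]
force: [-0.0, 0.5, 6.1]
width: 0.0616
```

Call:
drive_tool([
  [0, 0, 0.5, 0, 0, 0],
  [0, 0, 0.9, 0, 0, 0],
  [0, 0, 0.9, 0, 0, 0],
  [0, 0, 0.9, 0, 0, 0],
  [0, 0, 0, 0, 0, 0],
])

```text
t: 11.62
eef_pos: [0.5611, 0.3139, 0.1477]
ee_rot: [-3.138, -0.003, -0.228]
force: [-0.3, -0.1, -3.0]
width: 0.0613
```

```bash
python3 - <<'E'
from h import *
s=arm.get_state(); T=np.array(s["eef_pos"]); R=Ro.from_euler("xyz",s["ee_rot"]).as_matrix(); print(T,s["width"],s["force"])
I,D=save("scene","scene3"); P=cloud(D,"scene"); L=(P-T)@R
u,v=map(int,topix(T,"scene")); J=cv2.resize(I[v-60:v+40,u-70:u+70],None,fx=5,fy=5); cv2.imwrite("pics/cell.png",J[:,:,::-1])
k=(np.abs(L[...,0])<.06)&(np.abs(L[...,1])<.06)&(L[...,2]>.001)&(L[...,2]<.05)
print(k.sum(),np.percentile(L[k],[2,50,98],axis=0).round(4).tolist())
q=L[k]; q=q[(q[:,2]<.013)]
from scipy.optimize import least_squares
r=least_squares(lambda c:np.hypot(q[:,0]-c[0],q[:,1]-c[1])-.031,[0,0],loss="soft_l1",f_scale=.002); print("cell in tool",r.x)
for d in arm.landmark_of("cell_mid","scene"): print(d["score"],(R.T@(toworld(d["point"],"scene")-T)).round(4))
E
```

```text
[0.56108646 0.31389134 0.14768281] 0.061262753977655585 [-0.26299617 -0.10356338 -3.04969512]
78 [[-0.0155, -0.0065, 0.0016], [0.0164, 0.0242, 0.0084], [0.0276, 0.0326, 0.0159]]
cell in tool [-0.00413898  0.00056662]
0.55 [-0.0026  0.002  -0.0046]
```

View pics/cell.png

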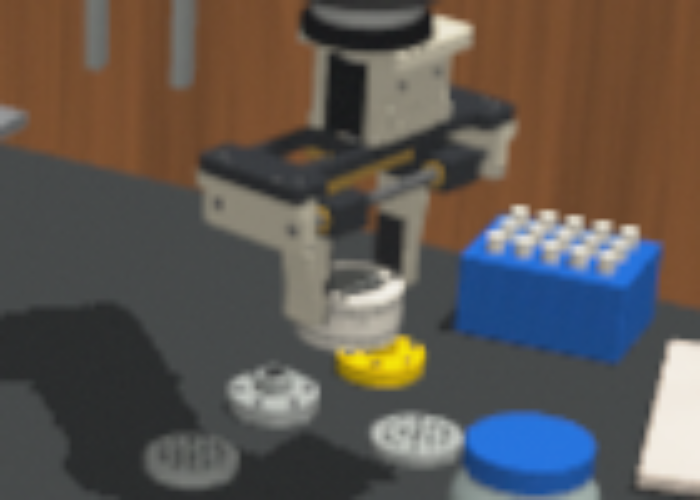

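```bash
python3 - <<'E'
from h import *
a=np.radians(-13.1);V=np.array([[np.cos(a),np.sin(a)],[-np.sin(a),np.cos(a)]])
for c in("scene","top"):
    I,D=arm.grab_frame(c); P=cloud(D,c); q=(P[...,:2]-[.4674,.0143])@V.T; Z=P[...,2]
    near=(np.abs(q[...,0])<.11)&(np.abs(q[...,1])<.06)
    for n,k in (("blocktop",near&(Z>.082)&(Z<.094)&(q[...,0]<0)),("jawtop",near&(Z>.082)&(Z<.094)&(q[...,0]>0)),("stop",near&(Z>.046)&(Z<.057)&(q[...,0]>.07)),("plate",near&(np.abs(Z-.012)<.004))):
        print(c,n,k.sum(),np.percentile(q[k],[1,5,50,95,99],axis=0).round(4).T.tolist())
E
```

```text
scene blocktop 174 [[-0.0661, -0.0632, -0.0446, -0.0249, -0.0201], [-0.0326, -0.0303, 0.0016, 0.0289, 0.0322]]
scene jawtop 164 [[0.0256, 0.0316, 0.0545, 0.0667, 0.0688], [-0.0317, -0.0305, 0.0031, 0.031, 0.0333]]
scene stop 123 [[0.0726, 0.0755, 0.0838, 0.0888, 0.0893], [-0.0451, -0.0429, -0.0058, 0.0353, 0.0394]]
scene plate 333 [[-0.0621, -0.0502, 0.0093, 0.0863, 0.0884], [-0.0591, -0.056, -0.0333, 0.0125, 0.0331]]
top blocktop 263 [[-0.0604, -0.0596, -0.0465, -0.0282, -0.0223], [-0.0307, -0.029, 0.0008, 0.0289, 0.0306]]
top jawtop 244 [[0.0288, 0.032, 0.0521, 0.0663, 0.0688], [-0.0307, -0.0288, 0.0073, 0.0292, 0.0306]]
top stop 131 [[0.0775, 0.0779, 0.0832, 0.0889, 0.0899], [-0.042, -0.0385, -0.0009, 0.0358, 0.0388]]
top plate 663 [[-0.0604, -0.044, 0.0124, 0.0734, 0.08], [-0.0584, -0.0527, -0.0087, 0.0376, 0.0395]]
```

Call:
drive_tool([
  [-0.27, -0.94, 0, 0, 0, 0],
  [-0.27, -0.94, 0, 0, 0, 0],
  [-0.27, -0.94, 0, 0, 0, 0],
  [-0.27, -0.94, 0, 0, 0, 0],
  [-0.27, -0.94, 0, 0, 0, 0],
])

```text
t: 12.45
eef_pos: [0.5048, 0.1234, 0.1433]
ee_rot: [3.14, 0.002, -0.229]
force: [-0.3, 0.6, -3.0]
width: 0.0613
```

Call:
drive_tool([
  [-0.27, -0.94, 0, 0, 0, 0],
  [-0.27, -0.94, 0, 0, 0, 0],
  [-0.27, -0.94, 0, 0, 0, 0],
  [0, 0, 0, 0, 0, 0],
  [0, 0, 0, 0, 0, 0],
])

```text
t: 13.08
eef_pos: [0.4734, 0.012, 0.144]
ee_rot: [3.141, 0.001, -0.229]
force: [0.1, -0.1, -1.9]
width: 0.0612
```

Call:
drive_tool([
  [0.03, 0.03, -0.7, 0, 0, 0],
  [0, 0, -0.7, 0, 0, 0],
  [0, 0, -0.7, 0, 0, 0],
  [0, 0, -0.5, 0, 0, 0],
  [0, 0, 0, 0, 0, 0],
])

```text
t: 13.7
eef_pos: [0.4738, 0.0136, 0.0389]
ee_rot: [3.139, 0.003, -0.228]
force: [-0.2, -0.9, -2.3]
width: 0.0616
```

Call:
drive_tool([
  [0, 0, -0.1, 0, 0, 0],
  [0, 0, -0.06, 0, 0, 0],
  [0, 0, 0, 0, 0, 0],
])

```text
t: 14.08
eef_pos: [0.4751, 0.0135, 0.0345]
ee_rot: [-3.141, -0.001, -0.229]
force: [0.5, -0.4, -1.8]
width: 0.0614
```

Call:
drive_tool([
  [0, 0, -0.06, 0, 0, 0],
  [0, 0, 0, 0, 0, 0],
])

```text
t: 14.32
eef_pos: [0.4748, 0.0133, 0.0318]
ee_rot: [-3.142, -0.0, -0.229]
force: [0.1, -0.7, -1.8]
width: 0.0611
```

Call:
drive_tool([
  [0, 0, -0.05, 0, 0, 0],
  [0, 0, 0, 0, 0, 0],
])

```text
t: 14.58
eef_pos: [0.4751, 0.0134, 0.0299]
ee_rot: [-3.141, -0.0, -0.229]
force: [-0.0, 0.5, -0.2]
width: 0.0613
```

Call:
drive_tool([
  [0, 0, -0.02, 0, 0, 0],
  [0, 0, 0, 0, 0, 0],
])

```text
t: 14.82
eef_pos: [0.4753, 0.0134, 0.0297]
ee_rot: [-3.141, -0.001, -0.228]
force: [-1.0, -1.1, 7.4]
width: 0.0611
```

Call:
drive_tool([
  [0, 0, 0, 0, 0, 0],
  [0, 0, 0, 0, 0, 0],
  [0, 0, 0, 0, 0, 0],
  [0, 0, 0, 0, 0, 0],
], claw=1)

```text
t: 15.32
eef_pos: [0.4748, 0.0133, 0.0289]
ee_rot: [3.141, 0.0, -0.229]
force: [-1.1, 0.1, -0.0]
width: 0.0875
```

Call:
drive_tool([
  [0, 0, 0.5, 0, 0, 0],
  [0, 0, 0.9, 0, 0, 0],
  [0, 0, 0.9, 0, 0, 0],
  [0, 0, 0.9, 0, 0, 0],
])

```text
t: 15.82
eef_pos: [0.4746, 0.0133, 0.1581]
ee_rot: [3.142, 0.0, -0.229]
force: [1.1, -0.0, -0.1]
width: 0.0876
```

Call:
drive_tool([
  [-0.1, 0.98, 0, 0, 0, 0],
  [-0.1, 0.98, 0, 0, 0, 0],
  [-0.1, 0.98, 0, 0, 0, 0],
  [-0.1, 0.98, 0, 0, 0, 0],
])

```text
t: 16.32
eef_pos: [0.4585, 0.1713, 0.157]
ee_rot: [-3.141, -0.0, -0.229]
force: [1.1, 0.5, 0.3]
width: 0.0876
```

```bash
cat > look.py <<'E'
from h import *
a=np.radians(-13.1);V=np.array([[np.cos(a),np.sin(a)],[-np.sin(a),np.cos(a)]]);O=np.array([.4674,.0143])
import sys
I,D=save("top","t_"+sys.argv[1]); P=cloud(D,"top"); Z=P[...,2]
def disc(lo,hi,reg,r,n):
    # reg: xmin,xmax,ymin,ymax world; print rect centre and size for blobs
    m=(Z>lo)&(Z<hi)&(P[...,0]>reg[0])&(P[...,0]<reg[1])&(P[...,1]>reg[2])&(P[...,1]<reg[3])
    m=cv2.morphologyEx(m.astype(np.uint8),cv2.MORPH_CLOSE,np.ones((3,3)))
    k,l,s,_=cv2.connectedComponentsWithStats(m)
    for i in range(1,k):
        if s[i,4]>60:
            q=P[(l==i)&(Z>lo)&(Z<hi)]; c,w,ang=cv2.minAreaRect((q[:,:2]*1000).astype(np.float32))
            col=I[l==i].mean(0)
            print(n,s[i,4],"c",np.round(c,1),"wh",np.round(w,1),round(ang,1),"z",np.median(q[:,2]).round(4),"rgb",col.round(),"vice",(V@(np.array(c)/1000-O)*1000).round(1))
disc(.003,.06,(.3,.75,.2,.6),.03,"disc")
disc(.012,.06,(.3,.7,-.36,-.15),.03,"wedge")
E
cat >> look.py <<'E'
q=(P[...,:2]-O)@V.T
k=(np.abs(q[...,1])<.05)&(np.abs(q[...,0])<.045)&(Z>.025)&(Z<.082)&(np.hypot(q[...,0],q[...,1])<.045)
print("nest pts",k.sum(), "z",np.percentile(Z[k],[10,50,90]).round(4) if k.any() else "", "vice xy 1/50/99", np.percentile(q[k],[1,50,99],axis=0).round(4).tolist() if k.any() else "")
E
python3 look.py a
```

```text
disc 1506 c [702.1 522.7] wh [104.3 157.8] 2.6 z 0.0106 rgb [234. 230. 223.] vice [113.4 548.4]
disc 138 c [689.4 221.5] wh [42.5 72.6] 89.3 z 0.0042 rgb [72. 70. 68.] vice [169.3 252.1]
disc 191 c [674.  389.2] wh [57.2 97. ] 88.5 z 0.0042 rgb [78. 76. 71.] vice [116.3 412. ]
disc 66 c [624.6 581.4] wh [31.1 41.1] 65.9 z 0.0043 rgb [89. 84. 78.] vice [ 24.5 588. ]
disc 279 c [586.3 420.7] wh [104.7  69.8] 15.1 z 0.0053 rgb [95. 93. 87.] vice [ 23.7 422.8]
disc 86 c [573.1 581.4] wh [57.8 40.4] 64.9 z 0.0044 rgb [83. 80. 75.] vice [-25.6 576.3]
disc 61 c [578.6 539.6] wh [51.9 30. ] 24.4 z 0.0041 rgb [83. 79. 74.] vice [-10.8 536.8]
disc 70 c [532.6 552.1] wh [21.8 52.1] 1.2 z 0.004 rgb [78. 76. 71.] vice [-58.4 538.6]
disc 621 c [482.4 514.2] wh [ 75.  152.2] 20.9 z 0.0124 rgb [180. 168.  83.] vice [-98.7 490.2]
disc 123 c [419.3 311.3] wh [22.1 83. ] 47.9 z 0.0069 rgb [118. 118. 111.] vice [-114.2  278.3]
disc 105 c [406.7 219. ] wh [61.  31.3] 11.3 z 0.0046 rgb [39. 38. 37.] vice [-105.5  185.6]
disc 99 c [376.5 256.1] wh [34.2 42.2] 34.9 z 0.004 rgb [53. 53. 50.] vice [-143.4  214.9]
wedge 409 c [ 573.7 -344.4] wh [ 34.4 154. ] 88.6 z 0.0343 rgb [164. 130. 105.] vice [ 184.9 -325.2]
wedge 427 c [ 424.8 -267.6] wh [111.1  34.2] 22.5 z 0.0253 rgb [235. 203. 140.] vice [  22.4 -284.2]
nest pts 554 z [0.0388 0.0438 0.073 ] vice xy 1/50/99 [[-0.0393, -0.0311], [0.0095, -0.0004], [0.0432, 0.0289]]
```

```bash
cat > look.py <<'E'
from h import *
import sys
a=np.radians(-13.1);V=np.array([[np.cos(a),np.sin(a)],[-np.sin(a),np.cos(a)]]);O=np.array([.4674,.0143])
def blobs(c,n,regs):
    I,D=save(c,c+"_"+n); P=cloud(D,c); Z=P[...,2]; G=I.max(2)
    for name,lo,hi,reg in regs:
        m=(G>105)&(Z>lo)&(Z<hi)&(P[...,0]>reg[0])&(P[...,0]<reg[1])&(P[...,1]>reg[2])&(P[...,1]<reg[3])
        m=cv2.morphologyEx(m.astype(np.uint8),cv2.MORPH_CLOSE,np.ones((3,3)))
        k,l,s,_=cv2.connectedComponentsWithStats(m)
        for i in range(1,k):
            if s[i,4]>60:
                q=P[(l==i)&(Z>lo)&(Z<hi)]; ce,w,ang=cv2.minAreaRect((q[:,:2]*1000).astype(np.float32))
                print(c,name,s[i,4],"c",np.round(ce,1),"wh",np.round(w,1),round(ang,1),"z",np.percentile(q[:,2],[10,50,90]).round(3),"rgb",I[l==i].mean(0).round(),"vice",(V@(np.array(ce)/1000-O)*1000).round(1))
    return I,D,P
DISC=("disc",.004,.06,(.36,.64,.26,.6)); WEDGE=("wedge",.012,.06,(.3,.5,-.36,-.15))
if __name__=="__main__":
    for c in sys.argv[2:]: blobs(c,sys.argv[1],[DISC,WEDGE])
E
python3 look.py b scene top
```

```text
scene disc 168 c [470.6 536.3] wh [58.2 89.5] 28.6 z [0.006 0.016 0.026] rgb [198. 172.  20.] vice [-115.1  509.1]
scene disc 162 c [448.5 427.6] wh [57.9 62.2] 36.0 z [0.008 0.016 0.024] rgb [150. 153. 149.] vice [-112.1  398.3]
scene disc 160 c [523.6 402.1] wh [58.6 74.6] 52.2 z [0.007 0.011 0.015] rgb [161. 164. 159.] vice [-33.2 390.5]
scene disc 171 c [440.5 330.7] wh [57.7 80.4] 47.5 z [0.006 0.011 0.014] rgb [159. 163. 158.] vice [-97.9 302.1]
scene wedge 481 c [ 424.5 -276.8] wh [116.   41.8] 13.0 z [0.015 0.026 0.029] rgb [223. 185. 119.] vice [  24.1 -293.2]
top disc 383 c [479.8 526.4] wh [59.1 60.1] 17.2 z [0.008 0.013 0.023] rgb [238. 222.  93.] vice [-104.   501.6]
top disc 63 c [429.3 312.2] wh [11.6 43.8] 44.0 z [0.006 0.009 0.013] rgb [204. 203. 194.] vice [-104.6  281.5]
top wedge 425 c [ 424.3 -267. ] wh [110.4  34.8] 23.1 z [0.021 0.026 0.03 ] rgb [235. 204. 140.] vice [  21.7 -283.8]
```

Call:
drive_tool([
  [-0.07, 0.97, 0, 0, 0, 0],
  [-0.07, 0.97, 0, 0, 0, 0],
  [-0.07, 0.97, 0, 0, 0, 0],
  [-0.07, 0.97, 0, 0, 0, 0],
  [0, 0, 0, 0, 0, 0],
])

```text
t: 17.1
eef_pos: [0.4476, 0.3268, 0.1565]
ee_rot: [3.141, 0.0, -0.227]
force: [-0.9, -0.8, -0.9]
width: 0.0877
```

Call:
drive_tool([
  [0, 0, -0.9, 0, 0, 0],
  [0, 0, -0.9, 0, 0, 0],
  [0, 0, -0.9, 0, 0, 0],
  [0, 0, -0.8, 0, 0, 0],
  [0, 0, 0, 0, 0, 0],
])

```text
t: 17.73
eef_pos: [0.4466, 0.3226, 0.0149]
ee_rot: [3.136, 0.002, -0.23]
force: [-0.6, -0.3, -0.2]
width: 0.0876
```

Call:
drive_tool([
  [0, 0, -0.28, 0, 0, 0],
  [0, 0, 0, 0, 0, 0],
  [0, 0, 0, 0, 0, 0],
])

```text
t: 18.1
eef_pos: [0.4479, 0.3257, 0.0066]
ee_rot: [-3.14, -0.001, -0.229]
force: [0.4, 0.2, 0.2]
width: 0.0875
```

Call:
drive_tool([
  [-0.03, 0.02, -0.08, 0, 0, 0],
  [0, 0, 0, 0, 0, 0],
])

```text
t: 18.35
eef_pos: [0.4462, 0.3262, 0.0026]
ee_rot: [-3.141, 0.0, -0.229]
force: [0.4, 0.2, 0.3]
width: 0.0873
```

Call:
drive_tool([
  [0, 0, 0, 0, 0, 0],
  [0, 0, 0, 0, 0, 0],
  [0, 0, 0, 0, 0, 0],
  [0, 0, 0, 0, 0, 0],
  [0, 0, 0, 0, 0, 0],
], claw=0, newtons=20)

```text
t: 18.98
eef_pos: [0.4465, 0.3263, 0.0026]
ee_rot: [-3.141, -0.0, -0.229]
force: [-0.1, 0.9, 0.0]
width: 0.0594
```

Call:
drive_tool([
  [0, 0, 0.5, 0, 0, 0],
  [0, 0, 0.9, 0, 0, 0],
  [0, 0, 0.9, 0, 0, 0],
  [0, 0, 0.9, 0, 0, 0],
  [0, 0, 0.4, 0, 0, 0],
])

```text
t: 19.6
eef_pos: [0.4468, 0.3267, 0.1485]
ee_rot: [-3.139, -0.001, -0.229]
force: [-0.7, 0.1, -1.9]
width: 0.0589
```

```bash
cat > held.py <<'E'
from h import *
from scipy.optimize import least_squares
import sys
r0=float(sys.argv[2]); th=float(sys.argv[3])
s=arm.get_state(); T=np.array(s["eef_pos"]); R=Ro.from_euler("xyz",s["ee_rot"]).as_matrix(); print(T.round(4),round(s["width"],4),np.round(s["force"],1))
I,D=save("scene","held"+sys.argv[1]); P=cloud(D,"scene"); L=(P-T)@R
k=(np.abs(L[...,0])<.045)&(np.abs(L[...,1])<.05)&(L[...,2]>-.012)&(L[...,2]<.02)
q=L[k]; print(k.sum(),np.percentile(q,[2,50,98],axis=0).round(4).tolist())
q=q[np.abs(q[:,1])<.026]; print("inner x range",np.percentile(q[:,0],[2,98]).round(4))
u,v=map(int,topix(T,"scene")); J=cv2.resize(I[v-60:v+40,u-60:u+60],None,fx=5,fy=5); cv2.imwrite("pics/h"+sys.argv[1]+".png",J[:,:,::-1])
E
python3 held.py s1 .03 .01
```

```text
[0.4468 0.3267 0.1485] 0.0589 [-0.7  0.1 -1.9]
146 [[-0.0219, -0.0371, -0.0117], [0.0078, 0.0038, -0.0088], [0.0282, 0.0465, -0.0011]]
inner x range [-0.0241  0.0289]
```

View pics/hs1.png

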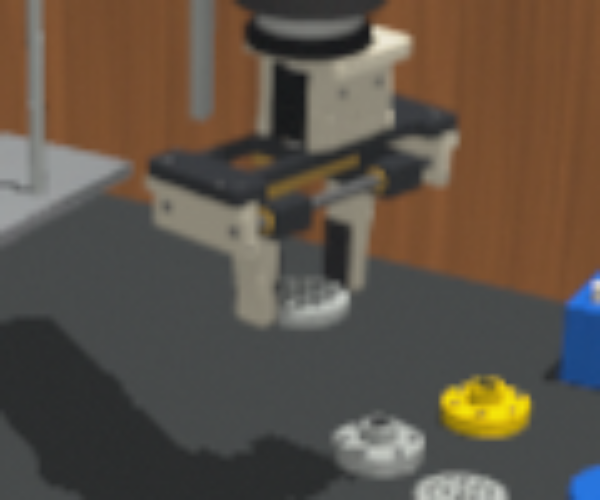

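```bash
cat > nest.py <<'E'
from h import *
import sys
a=np.radians(-13.1);V=np.array([[np.cos(a),np.sin(a)],[-np.sin(a),np.cos(a)]]);O=np.array([.4674,.0143])
zt=float(sys.argv[1])
for c in sys.argv[2:]:
    I,D=save(c,f"n_{int(zt*1000)}_{c}"); P=cloud(D,c); q=(P[...,:2]-O)@V.T; Z=P[...,2]
    k=(np.abs(Z-zt)<.005)&(np.hypot(q[...,0]-.003,q[...,1])<.042)
    pts=(q[k]*1000)
    # robust: best centre of r=31 disc covering points
    best=max(((((pts-[cx,cy])**2).sum(1)<31.**2).sum()-.5*(((pts-[cx,cy])**2).sum(1)>31.5**2).sum(),cx,cy) for cx in np.arange(-6,12,.5) for cy in np.arange(-6,6,.5))
    print(c,k.sum(),"x",np.percentile(pts[np.abs(pts[:,1])<12,0],[2,98]).round(1),"y",np.percentile(pts[np.abs(pts[:,0]-3)<10,1],[2,98]).round(1),"best",best)
    if c=="top":
        J=cv2.resize(I[250:320,280:350],None,fx=7,fy=7,interpolation=cv2.INTER_CUBIC); cv2.imwrite(f"pics/nest{int(zt*1000)}.png",J[:,:,::-1])
    else:
        J=cv2.resize(I[195:265,260:340],None,fx=7,fy=7,interpolation=cv2.INTER_CUBIC); cv2.imwrite(f"pics/nests{int(zt*1000)}.png",J[:,:,::-1])
E
python3 nest.py .044 top scene
```

```text
top 392 x [-22.   36.3] y [-29.6  27.9] best (np.float64(373.5), np.float64(7.0), np.float64(-1.0))
scene 98 x [-36.7  -8.3] y [-31.6 -13.2] best (np.float64(68.5), np.float64(-5.5), np.float64(-6.0))
```

View pics/nest44.png

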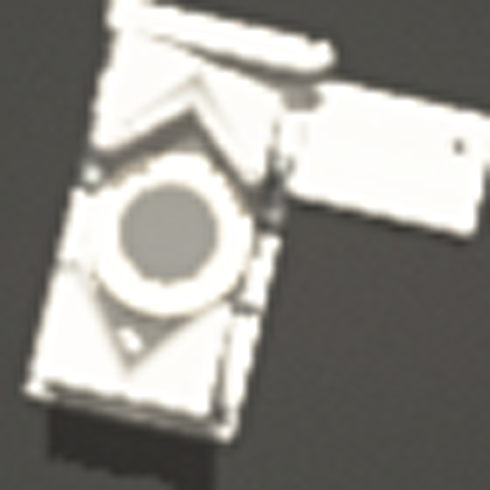

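Call:
drive_tool([
  [0.085, -0.98, 0, 0, 0, 0],
  [0.085, -0.98, 0, 0, 0, 0],
  [0.085, -0.98, 0, 0, 0, 0],
  [0.085, -0.98, 0, 0, 0, 0],
  [0.085, -0.98, 0, 0, 0, 0],
])

```text
t: 20.38
eef_pos: [0.4624, 0.1284, 0.1447]
ee_rot: [3.139, 0.002, -0.229]
force: [0.1, 0.4, 0.0]
width: 0.059
```

Call:
drive_tool([
  [0.085, -0.98, 0, 0, 0, 0],
  [0.085, -0.98, 0, 0, 0, 0],
  [0.085, -0.98, 0, 0, 0, 0],
  [0, 0, 0, 0, 0, 0],
  [0, 0, 0, 0, 0, 0],
])

```text
t: 21.0
eef_pos: [0.473, 0.0124, 0.1453]
ee_rot: [3.141, 0.002, -0.23]
force: [0.4, 0.4, -0.4]
width: 0.0592
```

Call:
drive_tool([
  [0, 0, -0.8, 0, 0, 0],
  [0, 0, -0.8, 0, 0, 0],
  [0, 0, -0.6, 0, 0, 0],
  [0, 0, 0, 0, 0, 0],
  [0, 0, 0, 0, 0, 0],
])

```text
t: 21.62
eef_pos: [0.4741, 0.0132, 0.0591]
ee_rot: [3.142, -0.0, -0.228]
force: [-0.1, -0.1, -0.4]
width: 0.059
```

Call:
drive_tool([
  [0, 0, -0.15, 0, 0, 0],
  [0, 0, -0.1, 0, 0, 0],
  [0, 0, 0, 0, 0, 0],
  [0, 0, 0, 0, 0, 0],
])

```text
t: 22.12
eef_pos: [0.4737, 0.0125, 0.0487]
ee_rot: [-3.141, -0.0, -0.229]
force: [-0.1, 0.3, -0.2]
width: 0.0593
```

Call:
drive_tool([
  [0, 0, -0.05, 0, 0, 0],
  [0, 0, 0, 0, 0, 0],
  [0, 0, 0, 0, 0, 0],
])

```text
t: 22.5
eef_pos: [0.4736, 0.0125, 0.0466]
ee_rot: [-3.142, -0.0, -0.229]
force: [0.8, 0.7, -0.9]
width: 0.0594
```

Call:
drive_tool([
  [0, 0, -0.03, 0, 0, 0],
  [0, 0, 0, 0, 0, 0],
])

```text
t: 22.75
eef_pos: [0.4737, 0.0126, 0.0464]
ee_rot: [3.142, -0.0, -0.228]
force: [-6.0, 0.5, 13.4]
width: 0.0591
```

Call:
drive_tool([
  [0, 0, 0, 0, 0, 0],
  [0, 0, 0, 0, 0, 0],
  [0, 0, 0, 0, 0, 0],
  [0, 0, 0, 0, 0, 0],
], claw=1)

```text
t: 23.25
eef_pos: [0.4736, 0.0125, 0.0452]
ee_rot: [3.141, 0.0, -0.229]
force: [0.7, 1.0, 0.5]
width: 0.0867
```

Call:
drive_tool([
  [0, 0, 0.4, 0, 0, 0],
  [0, 0, 0.9, 0, 0, 0],
  [0, 0, 0.9, 0, 0, 0],
  [0, 0, 0.5, 0, 0, 0],
])

```text
t: 23.75
eef_pos: [0.4743, 0.0128, 0.1552]
ee_rot: [-3.14, -0.002, -0.229]
force: [-0.3, 0.3, -0.4]
width: 0.0876
```

```bash
python3 look.py c top
```

```text
top disc 336 c [531.6 401.8] wh [50.3 61.2] 26.7 z [0.006 0.01  0.013] rgb [213. 213. 204.] vice [-25.3 392. ]
top disc 393 c [479.4 526.9] wh [60.9 59.2] 23.4 z [0.008 0.013 0.022] rgb [238. 222.  93.] vice [-104.4  501.9]
top disc 343 c [446.6 436.7] wh [59.5 50.2] 17.8 z [0.008 0.014 0.022] rgb [202. 202. 192.] vice [-116.   406.7]
top wedge 419 c [ 424.3 -267.1] wh [109.6  35.7] 24.5 z [0.02  0.025 0.029] rgb [236. 205. 141.] vice [  21.8 -283.9]
```

```bash
python3 - <<'E'
from h import *
for c in ("top","scene"):
    I,D=save(c,c+"_d");
    for t in ["spacer1_mid","disc_mid"]:
        print(c,t,[(round(d["score"],2),toworld(d["point"],c).round(4).tolist()) for d in arm.landmark_of(t,c)])
    if c=="top":
        P=cloud(D,c); Z=P[...,2]; G=I.max(2)
        for n,x,y in (("sp",.527,.402),("disc",.448,.433)):
            k=(np.abs(P[...,0]-x)<.045)&(np.abs(P[...,1]-y)<.045)&((Z>.0055)|(G>90))&(Z<.03)
            k=cv2.morphologyEx(k.astype(np.uint8),cv2.MORPH_OPEN,np.ones((3,3)))>0
            print(n,k.sum(),cv2.minEnclosingCircle((P[k][:,:2]*1000).astype(np.float32)),np.percentile(P[k],[1,99],axis=0).round(4).tolist())
        J=cv2.resize(I[225:325,130:220],None,fx=6,fy=6,interpolation=cv2.INTER_CUBIC); cv2.imwrite("pics/discs.png",J[:,:,::-1])
E
```

```text
top spacer1_mid []
top disc_mid [(0.98, [0.4788, 0.5246, 0.0056]), (0.79, [0.4448, 0.4346, 0.0062])]
sp 366 ((531.7640991210938, 399.92486572265625), 34.69968032836914) [[0.5043, 0.3701, -0.0055], [0.5579, 0.4326, 0.0161]]
disc 386 ((445.67352294921875, 438.61590576171875), 34.890663146972656) [[0.419, 0.4103, -0.0043], [0.4769, 0.4694, 0.0288]]
scene spacer1_mid []
scene disc_mid [(0.6, [0.5164, 0.0079, 0.0494]), (0.58, [0.4757, 0.5281, 0.0082]), (0.52, [0.4418, 0.4344, 0.0086]), (0.47, [0.5157, -0.3684, 0.02])]
```

View pics/discs.png

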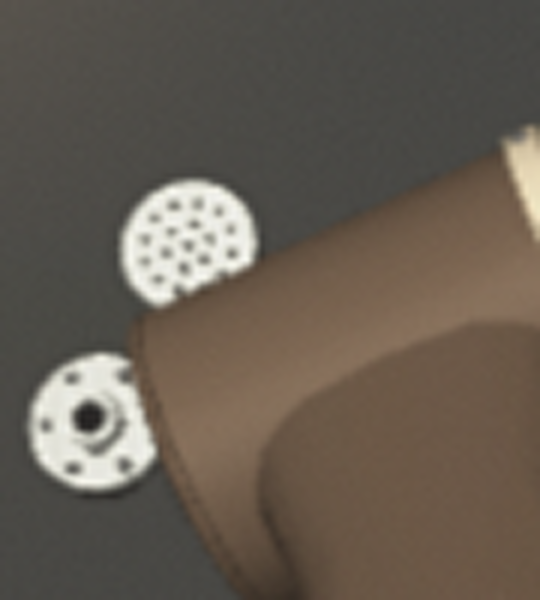

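```bash
cat >> h.py <<'E'
def pixw(u,v,z,c):
    m,o,R,_=cal(c); d=R@np.array([(u-m[0,2])/m[0,0],-(v-m[1,2])/m[1,1],-1]); return o+d*(z-o[2])/d[2]
E
python3 -c "
from h import *
print(pixw(161.1,266.1,.01,'top'),pixw(146.1,294.8,.014,'top'))"
```

```text
[0.52560527 0.39884026 0.01      ] [0.44721949 0.43285843 0.014     ]
```

Call:
drive_tool([
  [0.13, 0.965, 0, 0, 0, 0],
  [0.13, 0.965, 0, 0, 0, 0],
  [0.13, 0.965, 0, 0, 0, 0],
  [0.13, 0.965, 0, 0, 0, 0],
  [0.13, 0.965, 0, 0, 0, 0],
])

```text
t: 24.72
eef_pos: [0.4993, 0.2066, 0.1523]
ee_rot: [3.14, 0.001, -0.229]
force: [1.0, -0.8, -0.1]
width: 0.0876
```

Call:
drive_tool([
  [0.13, 0.965, 0, 0, 0, 0],
  [0.13, 0.965, 0, 0, 0, 0],
  [0.13, 0.965, 0, 0, 0, 0],
  [0.13, 0.965, 0, 0, 0, 0],
  [0.13, 0.965, 0, 0, 0, 0],
])

```text
t: 25.35
eef_pos: [0.5254, 0.3995, 0.1519]
ee_rot: [3.14, 0.001, -0.229]
force: [0.0, -0.4, 0.7]
width: 0.0876
```

Call:
drive_tool([
  [0, 0, -0.9, 0, 0, 0],
  [0, 0, -0.9, 0, 0, 0],
  [0, 0, -0.8, 0, 0, 0],
  [0, 0, -0.6, 0, 0, 0],
  [0, 0, 0, 0, 0, 0],
])

```text
t: 25.98
eef_pos: [0.5242, 0.3968, 0.0221]
ee_rot: [3.136, 0.003, -0.229]
force: [0.3, -0.2, 0.3]
width: 0.0873
```

Call:
drive_tool([
  [0, 0, -0.3, 0, 0, 0],
  [0, 0, 0, 0, 0, 0],
  [0, 0, 0, 0, 0, 0],
])

```text
t: 26.35
eef_pos: [0.5259, 0.3989, 0.0141]
ee_rot: [-3.141, -0.001, -0.229]
force: [0.4, -0.1, -0.4]
width: 0.0876
```

Call:
drive_tool([
  [0, 0, -0.28, 0, 0, 0],
  [0, 0, 0, 0, 0, 0],
  [0, 0, 0, 0, 0, 0],
])

```text
t: 26.72
eef_pos: [0.5256, 0.3985, 0.0021]
ee_rot: [3.141, 0.0, -0.229]
force: [0.5, 0.2, -0.6]
width: 0.0876
```

Call:
drive_tool([
  [0, 0, 0, 0, 0, 0],
  [0, 0, 0, 0, 0, 0],
  [0, 0, 0, 0, 0, 0],
  [0, 0, 0, 0, 0, 0],
  [0, 0, 0, 0, 0, 0],
], claw=0)

```text
t: 27.35
eef_pos: [0.5257, 0.3987, 0.0023]
ee_rot: [-3.141, -0.0, -0.229]
force: [0.5, 0.8, -0.6]
width: 0.0595
```

Call:
drive_tool([
  [0, 0, 0.5, 0, 0, 0],
  [0, 0, 0.9, 0, 0, 0],
  [0, 0, 0.9, 0, 0, 0],
  [0, 0, 0.9, 0, 0, 0],
  [0, 0, 0.4, 0, 0, 0],
])

```text
t: 27.98
eef_pos: [0.5261, 0.3991, 0.1484]
ee_rot: [-3.139, -0.001, -0.229]
force: [-0.8, 0.7, -0.8]
width: 0.0591
```

```bash
python3 held.py s2 .03 .01; python3 nest.py .054 top
```

```text
[0.5261 0.3991 0.1484] 0.0591 [-0.8  0.7 -0.8]
145 [[-0.0192, -0.041, -0.0117], [0.0074, 0.0032, -0.0089], [0.0284, 0.0456, -0.0011]]
inner x range [-0.0192  0.0284]
top 369 x [-21.2  34.7] y [-29.6  26.2] best (np.float64(352.5), np.float64(7.0), np.float64(-2.5))
```

View pics/nest54.png

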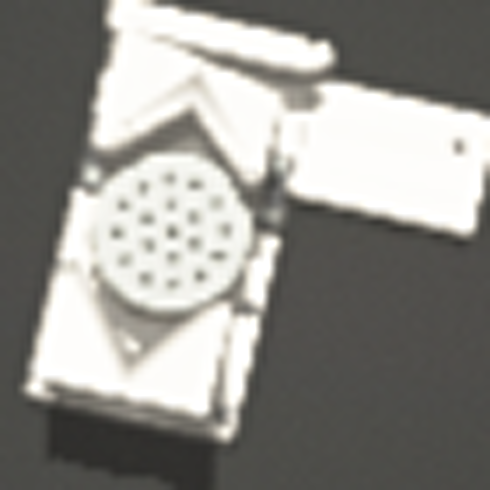

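Call:
drive_tool([
  [-0.13, -0.963, 0, 0, 0, 0],
  [-0.13, -0.963, 0, 0, 0, 0],
  [-0.13, -0.963, 0, 0, 0, 0],
  [-0.13, -0.963, 0, 0, 0, 0],
  [-0.13, -0.963, 0, 0, 0, 0],
])

```text
t: 28.7
eef_pos: [0.4984, 0.2041, 0.1442]
ee_rot: [3.139, 0.002, -0.229]
force: [0.7, 0.3, -0.1]
width: 0.0591
```

Call:
drive_tool([
  [-0.13, -0.963, 0, 0, 0, 0],
  [-0.13, -0.963, 0, 0, 0, 0],
  [-0.13, -0.963, 0, 0, 0, 0],
  [-0.13, -0.963, 0, 0, 0, 0],
  [-0.13, -0.963, 0, 0, 0, 0],
])

```text
t: 29.32
eef_pos: [0.4723, 0.0119, 0.1446]
ee_rot: [3.14, 0.002, -0.229]
force: [0.5, -0.4, -0.6]
width: 0.0588
```

Call:
drive_tool([
  [0, 0, 0, 0, 0, 0],
  [0, 0, -0.7, 0, 0, 0],
  [0, 0, -0.7, 0, 0, 0],
  [0, 0, -0.5, 0, 0, 0],
  [0, 0, 0, 0, 0, 0],
])

```text
t: 29.95
eef_pos: [0.4719, 0.0131, 0.068]
ee_rot: [3.139, 0.004, -0.229]
force: [-0.6, 0.5, -0.4]
width: 0.0593
```

Call:
drive_tool([
  [0, 0, 0, 0, 0, 0],
  [0, 0, 0, 0, 0, 0],
])

```text
t: 30.2
eef_pos: [0.4741, 0.0137, 0.0708]
ee_rot: [-3.141, -0.001, -0.229]
force: [0.1, -0.0, -0.6]
width: 0.0593
```

Call:
drive_tool([
  [0, 0, -0.2, 0, 0, 0],
  [0, 0, -0.14, 0, 0, 0],
  [0, 0, 0, 0, 0, 0],
  [0, 0, 0, 0, 0, 0],
])

```text
t: 30.7
eef_pos: [0.4736, 0.0134, 0.0564]
ee_rot: [3.142, 0.0, -0.229]
force: [0.1, 1.7, -1.6]
width: 0.0589
```

Call:
drive_tool([
  [0, 0, -0.03, 0, 0, 0],
  [0, 0, 0, 0, 0, 0],
])

```text
t: 30.95
eef_pos: [0.4737, 0.0134, 0.056]
ee_rot: [-3.142, -0.0, -0.229]
force: [-3.7, 2.3, 8.8]
width: 0.0588
```

Call:
drive_tool([
  [0, 0, 0, 0, 0, 0],
  [0, 0, 0, 0, 0, 0],
  [0, 0, 0, 0, 0, 0],
  [0, 0, 0, 0, 0, 0],
], claw=0.86)

```text
t: 31.45
eef_pos: [0.4736, 0.0133, 0.0552]
ee_rot: [3.141, 0.0, -0.229]
force: [-0.8, -0.6, -0.7]
width: 0.0754
```

Call:
drive_tool([
  [0, 0, 0.4, 0, 0, 0],
  [0, 0, 0.8, 0, 0, 0],
  [0, 0, 0.8, 0, 0, 0],
  [0, 0, 0.7, 0, 0, 0],
  [0, 0, 0, 0, 0, 0],
])

```text
t: 32.08
eef_pos: [0.4749, 0.0138, 0.1655]
ee_rot: [-3.139, -0.004, -0.228]
force: [-0.5, -0.1, 0.4]
width: 0.0753
```

Call:
drive_tool([
  [-0.06, 0.95, 0, 0, 0, -0.4],
  [-0.06, 0.95, 0, 0, 0, -0.4],
  [-0.06, 0.95, 0, 0, 0, -0.4],
  [-0.06, 0.95, 0, 0, 0, -0.4],
  [-0.06, 0.95, 0, 0, 0, -0.4],
])

```text
t: 32.7
eef_pos: [0.461, 0.2043, 0.1624]
ee_rot: [3.14, 0.001, -0.44]
force: [1.1, 1.0, 0.4]
width: 0.0755
```

```bash
python3 nest.py .064 top; python3 - <<'E'
from h import *
I,D=arm.grab_frame("top"); print([(round(d["score"],2),toworld(d["point"],"top").round(4).tolist()) for d in arm.landmark_of("disc_mid","top")])
I,D=arm.grab_frame("scene"); print([(round(d["score"],2),toworld(d["point"],"scene").round(4).tolist()) for d in arm.landmark_of("disc_mid","scene")])
print(arm.get_state()["eef_pos"])
E
python3 look.py e top scene
```

```text
top 370 x [-19.9  36.9] y [-29.3  26. ] best (np.float64(360.5), np.float64(10.0), np.float64(-1.0))
[(0.42, [0.4773, 0.531, 0.0054])]
[(0.7, [0.4764, 0.5298, 0.0082]), (0.53, [0.4418, 0.4368, 0.0088])]
[0.46103491 0.20288417 0.16245036]
top disc 164 c [490.7 536.5] wh [31.2 58.9] 39.5 z [0.009 0.014 0.024] rgb [243. 228.  98.] vice [-95.6 513.9]
top wedge 420 c [ 424.6 -267.7] wh [110.7  34.3] 22.5 z [0.02  0.026 0.03 ] rgb [236. 205. 141.] vice [  22.3 -284.4]
scene disc 165 c [475.7 530.8] wh [56.3 78.3] 22.3 z [0.007 0.016 0.027] rgb [198. 172.  20.] vice [-109.   504.9]
scene disc 159 c [444.  436.9] wh [57.2 81.8] 25.0 z [0.009 0.016 0.025] rgb [150. 153. 149.] vice [-118.6  406.3]
scene wedge 492 c [ 422.6 -268.3] wh [113.9  39.8] 21.6 z [0.015 0.026 0.029] rgb [223. 184. 119.] vice [  20.4 -285.4]
```

Call:
drive_tool([
  [-0.055, 0.955, 0, 0, 0, -0.4],
  [-0.055, 0.955, 0, 0, 0, -0.4],
  [-0.055, 0.955, 0, 0, 0, -0.4],
  [-0.055, 0.955, 0, 0, 0, -0.4],
  [-0.055, 0.955, 0, 0, 0, -0.4],
])

```text
t: 33.67
eef_pos: [0.4509, 0.3946, 0.1634]
ee_rot: [3.142, 0.0, -0.65]
force: [0.0, 0.4, -0.3]
width: 0.0752
```

Call:
drive_tool([
  [-0.055, 0.955, 0, 0, 0, 0],
  [0, 0, -0.9, 0, 0, 0],
  [0, 0, -0.9, 0, 0, 0],
  [0, 0, -0.8, 0, 0, 0],
  [0, 0, -0.7, 0, 0, 0],
])

```text
t: 34.3
eef_pos: [0.4488, 0.4313, 0.0301]
ee_rot: [3.141, -0.0, -0.649]
force: [-0.7, 0.8, 0.3]
width: 0.0753
```

Call:
drive_tool([
  [0, 0, -0.2, 0, 0, 0],
  [0, 0, 0, 0, 0, 0],
  [0, 0, 0, 0, 0, 0],
])

```text
t: 34.67
eef_pos: [0.4491, 0.4331, 0.0247]
ee_rot: [-3.14, 0.0, -0.648]
force: [-0.2, -0.2, 0.4]
width: 0.0754
```

Call:
drive_tool([
  [-0.03, 0, -0.3, 0, 0, 0],
  [0, 0, -0.22, 0, 0, 0],
  [0, 0, 0, 0, 0, 0],
  [0, 0, 0, 0, 0, 0],
])

```text
t: 35.17
eef_pos: [0.4472, 0.4326, 0.0025]
ee_rot: [3.141, -0.0, -0.647]
force: [0.0, 0.3, -0.0]
width: 0.0753
```

Call:
drive_tool([
  [0, 0, 0, 0, 0, 0],
  [0, 0, 0, 0, 0, 0],
  [0, 0, 0, 0, 0, 0],
  [0, 0, 0, 0, 0, 0],
], claw=0)

```text
t: 35.67
eef_pos: [0.4474, 0.4328, 0.0028]
ee_rot: [-3.141, 0.0, -0.647]
force: [-1.1, 0.8, 0.9]
width: 0.0595
```

Call:
drive_tool([
  [0, 0, 0.5, 0, 0, 0],
  [0, 0, 0.9, 0, 0, 0],
  [0, 0, 0.9, 0, 0, 0],
  [0, 0, 0.9, 0, 0, 0],
  [0, 0, 0.6, 0, 0, 0],
])

```text
t: 36.3
eef_pos: [0.4471, 0.4325, 0.1561]
ee_rot: [-3.141, 0.0, -0.648]
force: [0.7, -0.4, -1.9]
width: 0.0592
```

```bash
python3 held.py d .03 .01; python3 nest.py .064 top
```

```text
[0.4471 0.4325 0.1561] 0.0592 [ 0.7 -0.4 -1.9]
90 [[-0.0165, -0.0393, -0.0119], [0.0116, 0.0084, -0.0075], [0.0329, 0.0472, -0.0003]]
inner x range [-0.0256  0.0332]
top 373 x [-20.2  37.9] y [-29.3  26.4] best (np.float64(359.5), np.float64(10.0), np.float64(-0.5))
```

View pics/nest64.png

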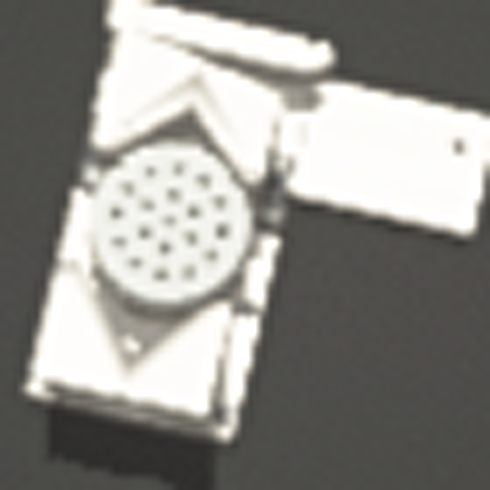

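Call:
drive_tool([
  [0.055, -0.952, 0, 0, 0, 0.4],
  [0.055, -0.952, 0, 0, 0, 0.4],
  [0.055, -0.952, 0, 0, 0, 0.4],
  [0.055, -0.952, 0, 0, 0, 0.4],
  [0.055, -0.952, 0, 0, 0, 0.4],
])

```text
t: 37.02
eef_pos: [0.4573, 0.2403, 0.1531]
ee_rot: [3.14, 0.001, -0.437]
force: [-0.3, 0.3, -1.4]
width: 0.0591
```

Call:
drive_tool([
  [0.055, -0.952, 0, 0, 0, 0.4],
  [0.055, -0.952, 0, 0, 0, 0.4],
  [0.055, -0.952, 0, 0, 0, 0.4],
  [0.055, -0.952, 0, 0, 0, 0.4],
  [0.055, -0.952, 0, 0, 0, 0.4],
])

```text
t: 37.65
eef_pos: [0.4682, 0.0503, 0.1533]
ee_rot: [3.141, 0.002, -0.227]
force: [1.0, 0.8, -1.5]
width: 0.0592
```

Call:
drive_tool([
  [0.055, -0.952, 0, 0, 0, 0],
  [0, 0, 0, 0, 0, 0],
  [0, 0, -0.7, 0, 0, 0],
  [0, 0, -0.7, 0, 0, 0],
  [0, 0, 0, 0, 0, 0],
])

```text
t: 38.28
eef_pos: [0.4693, 0.0133, 0.0963]
ee_rot: [3.139, 0.005, -0.229]
force: [0.3, 0.1, -1.5]
width: 0.0594
```

Call:
drive_tool([
  [0, 0, 0, 0, 0, 0],
  [0, 0, 0, 0, 0, 0],
])

```text
t: 38.52
eef_pos: [0.4721, 0.0141, 0.0995]
ee_rot: [-3.141, -0.001, -0.228]
force: [-0.4, -0.2, -1.3]
width: 0.0593
```

```bash
python3 held.py d2 .03 .01
```

```text
[0.4721 0.0141 0.0995] 0.0593 [-0.4 -0.2 -1.3]
222 [[-0.0384, -0.0365, -0.0119], [0.0199, 0.0172, -0.002], [0.044, 0.0474, 0.019]]
inner x range [-0.03    0.0443]
```

View pics/hd2.png

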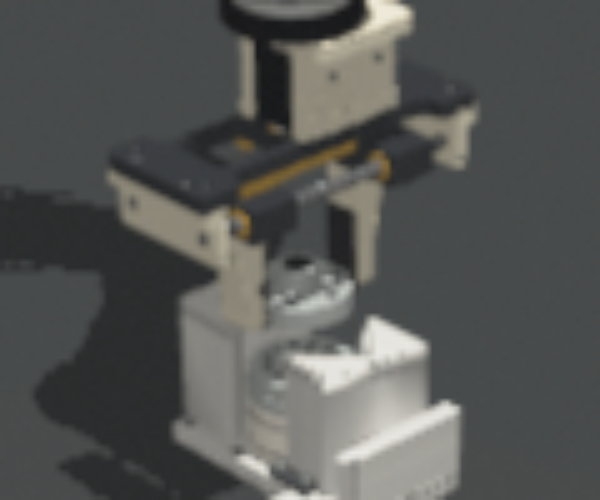

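Disc held level, stub up, over the two-spacer stack. Lowering.

Call:
drive_tool([
  [0, 0, -0.4, 0, 0, 0],
  [0, 0, -0.35, 0, 0, 0],
  [0, 0, 0, 0, 0, 0],
  [0, 0, 0, 0, 0, 0],
])

```text
t: 39.08
eef_pos: [0.4717, 0.0137, 0.0689]
ee_rot: [-3.142, -0.0, -0.229]
force: [-0.1, -0.4, -1.3]
width: 0.059
```

Call:
drive_tool([
  [0, 0, -0.06, 0, 0, 0],
  [0, 0, 0, 0, 0, 0],
])

```text
t: 39.33
eef_pos: [0.472, 0.0139, 0.0668]
ee_rot: [-3.141, -0.001, -0.228]
force: [-0.3, 0.4, 3.5]
width: 0.0595
```

Call:
drive_tool([
  [0, 0, -0.02, 0, 0, 0],
  [0, 0, 0, 0, 0, 0],
  [0, 0, 0, 0, 0, 0],
  [0, 0, 0, 0, 0, 0],
  [0, 0, 0, 0, 0, 0],
], claw=0.9)

```text
t: 39.95
eef_pos: [0.4714, 0.0137, 0.0653]
ee_rot: [3.142, 0.0, -0.229]
force: [0.8, 0.1, 0.7]
width: 0.079
```

Call:
drive_tool([
  [0, 0, 0.4, 0, 0, 0],
  [0, 0, 0.8, 0, 0, 0],
  [0, 0, 0.8, 0, 0, 0],
  [0, 0, 0.4, 0, 0, 0],
])

```text
t: 40.45
eef_pos: [0.4721, 0.0139, 0.1632]
ee_rot: [-3.14, -0.002, -0.229]
force: [0.2, 0.3, 0.1]
width: 0.079
```

Call:
drive_tool([
  [-0.2, -0.91, 0, 0, 0, 0.64],
  [-0.2, -0.91, 0, 0, 0, 0.64],
  [-0.2, -0.91, 0, 0, 0, 0.64],
  [-0.2, -0.91, 0, 0, 0, 0.64],
])

```text
t: 40.95
eef_pos: [0.439, -0.133, 0.1615]
ee_rot: [-3.142, -0.0, 0.042]
force: [0.3, -0.6, 0.3]
width: 0.079
```

```bash
python3 look.py f scene; python3 nest.py .078 top; python3 - <<'E'
from h import *
s=arm.get_state(); print(s["t"],s["q"].round(3),s["eef_pos"].round(4),s["ee_rot"].round(3))
E
```

```text
scene disc 167 c [470.3 531.8] wh [59.2 90.5] 48.8 z [0.007 0.016 0.027] rgb [201. 175.  20.] vice [-114.5  504.7]
scene wedge 486 c [ 423.1 -269.7] wh [113.   37.4] 21.0 z [0.015 0.026 0.029] rgb [225. 189. 122.] vice [  21.2 -286.7]
41.05 [ 0.135  0.055 -0.541  0.    -0.975  1.474] [ 0.4383 -0.1341  0.1612] [3.141e+00 1.000e-03 3.800e-02]Traceback (most recent call last):
  File "nest.py", line 11, in <module>
    print(c,k.sum(),"x",np.percentile(pts[np.abs(pts[:,1])<12,0],[2,98]).round(1),"y",np.percentile(pts[np.abs(pts[:,0]-3)<10,1],[2,98]).round(1),"best",best)
                        ~~~~~~~~~~~~~^^^^^^^^^^^^^^^^^^^^^^^^^^^^^^^^^^^
    return _quantile_unchecked(
        a, q, axis, out, overwrite_input, method, keepdims, weights)
    return _ureduce(a,
                    func=_quantile_ureduce_func,
    ...<5 lines>...
                    overwrite_input=overwrite_input,
                    method=method)
    r = func(a, **kwargs)
    result = _quantile(arr,
                       quantiles=q,
    ...<2 lines>...
                       out=out,
                       weights=wgt)
    slices_having_nans = np.isnan(arr[-1, ...])
                                  ~~~^^^^^^^^^
IndexError: index -1 is out of bounds for axis 0 with size 0
```

Call:
drive_tool([
  [-0.19, -0.9, 0, 0, 0, 0.64],
  [-0.19, -0.9, 0, 0, 0, 0.64],
  [-0.19, -0.9, 0, 0, 0, 0.64],
  [-0.19, -0.9, 0, 0, 0, 0.64],
  [0, 0, 0, 0, 0, 0],
], claw=0.52)

```text
t: 41.68
eef_pos: [0.4086, -0.2773, 0.1611]
ee_rot: [-3.141, 0.001, 0.305]
force: [0.8, -0.5, 0.4]
width: 0.0457
```

Call:
drive_tool([
  [0, 0, -0.8, 0, 0, 0],
  [0, 0, -0.8, 0, 0, 0],
  [0, 0, -0.8, 0, 0, 0],
  [0, 0, 0, 0, 0, 0],
  [0, 0, 0, 0, 0, 0],
])

```text
t: 42.3
eef_pos: [0.4099, -0.2758, 0.0664]
ee_rot: [3.141, -0.001, 0.308]
force: [0.7, 0.2, 0.7]
width: 0.0456
```

```bash
python3 - <<'E'
from h import *
s=arm.get_state(); print(s["t"],s["q"].round(3),s["eef_pos"].round(4),s["ee_rot"].round(3))
I,D=save("top","stk"); J=cv2.resize(I[240:340,280:430],None,fx=5,fy=5,interpolation=cv2.INTER_CUBIC); cv2.imwrite("pics/stk.png",J[:,:,::-1])
E
```

```text
42.3 [-0.193  0.234 -0.589  0.    -0.748  2.072] [ 0.4099 -0.2758  0.0664] [ 3.141e+00 -1.000e-03  3.080e-01]
```

View pics/stk.png

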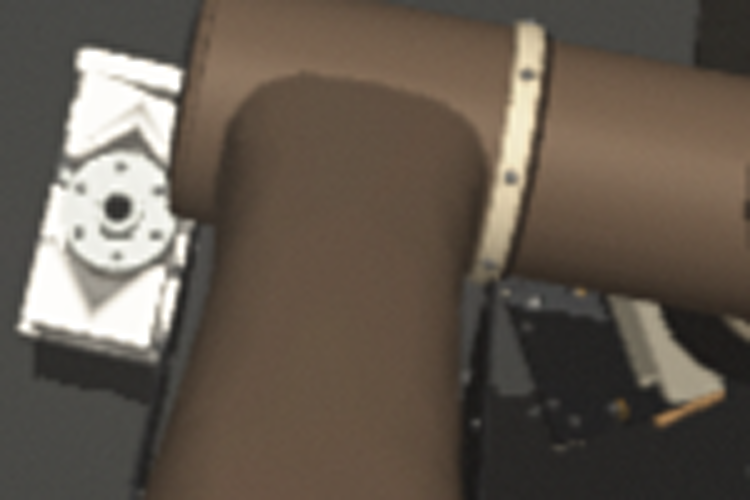

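Call:
drive_tool([
  [-0.06, -0.07, -0.6, 0, 0, 0],
  [0, 0, -0.6, 0, 0, 0],
  [0, 0, 0, 0, 0, 0],
  [0, 0, 0, 0, 0, 0],
])

```text
t: 42.85
eef_pos: [0.4076, -0.279, 0.0187]
ee_rot: [3.14, -0.001, 0.308]
force: [0.0, 0.5, 0.3]
width: 0.0456
```

Call:
drive_tool([
  [0, 0, -0.25, 0, 0, 0],
  [0, 0, 0, 0, 0, 0],
  [0, 0, 0, 0, 0, 0],
])

```text
t: 43.22
eef_pos: [0.4066, -0.2788, 0.0075]
ee_rot: [3.142, 0.0, 0.308]
force: [0.1, -0.1, 0.5]
width: 0.0458
```

Call:
drive_tool([
  [0, 0, 0, 0, 0, 0],
  [0, 0, 0, 0, 0, 0],
  [0, 0, 0, 0, 0, 0],
  [0, 0, 0, 0, 0, 0],
], claw=0, newtons=25)

```text
t: 43.72
eef_pos: [0.4066, -0.2787, 0.0075]
ee_rot: [-3.142, 0.0, 0.307]
force: [-0.5, 1.6, 2.1]
width: 0.029
```

Call:
drive_tool([
  [0, 0, 0.4, 0, 0, 0],
  [0, 0, 0.7, 0, 0, 0],
  [0, 0, 0.7, 0, 0, 0],
  [0, 0, 0, 0, 0, 0],
])

```text
t: 44.22
eef_pos: [0.4081, -0.2792, 0.0813]
ee_rot: [3.139, -0.004, 0.308]
force: [-0.3, -0.6, -1.7]
width: 0.029
```

```bash
cat > wheld.py <<'E'
from h import *
s=arm.get_state(); T=np.array(s["eef_pos"]); R=Ro.from_euler("xyz",s["ee_rot"]).as_matrix(); print(s["t"],T.round(4),s["ee_rot"].round(3),round(s["width"],4),np.round(s["force"],1))
I,D=save("scene","wh%d"%(s["t"]*10)); P=cloud(D,"scene"); L=(P-T)@R
hsv=cv2.cvtColor(I,cv2.COLOR_RGB2HSV)
k=(np.linalg.norm(L,axis=-1)<.12)&(hsv[...,1]>80)&(hsv[...,0]<30)&(hsv[...,2]>120)
k=cv2.morphologyEx(k.astype(np.uint8),cv2.MORPH_OPEN,np.ones((2,2)))>0
q=L[k]; print(k.sum(),"tool x,y,z pct",np.percentile(q,[1,50,99],axis=0).round(4).tolist())
top=q[q[:,2]<np.percentile(q[:,2],25)]
print("rect",cv2.minAreaRect((q[:,:2]*1000).astype(np.float32)))
for t in ("wedge_mid","wedge_butt"): print(t,[(round(d["score"],2),(R.T@(toworld(d["point"],"scene")-T)).round(4).tolist()) for d in arm.landmark_of(t,"scene")[:2]])
E
python3 wheld.py
```

```text
44.225 [ 0.4081 -0.2792  0.0813] [ 3.139 -0.004  0.308] 0.029 [-0.3 -0.6 -1.7]
454 tool x,y,z pct [[nan, nan, nan], [nan, nan, nan], [nan, nan, nan]]
rect ((2.2078418731689453, -32.155670166015625), (170.75148010253906, 70.64218139648438), 52.85504150390625)
wedge_mid [(0.97, [0.018, 0.0015, -0.0058])]
wedge_butt [(0.65, [-0.0388, 0.0019, -0.0047]), (0.64, [0.1142, 0.127, 0.0785])]
```

Call:
drive_tool([
  [0.19, 0.308, 0, 0, 0, 0.744],
  [0.19, 0.308, 0, 0, 0, 0.744],
  [0.19, 0.308, 0, 0, 0, 0.744],
  [0.19, 0.308, 0, 0, 0, 0.744],
  [0.19, 0.308, 0, 0, 0, 0.744],
])

```text
t: 45.0
eef_pos: [0.444, -0.2166, 0.0781]
ee_rot: [-3.14, 0.002, 0.699]
force: [-0.2, -0.3, -1.7]
width: 0.029
```

Call:
drive_tool([
  [0.19, 0.308, 0, 0, 0, 0.744],
  [0.19, 0.308, 0, 0, 0, 0.744],
  [0.19, 0.308, 0, 0, 0, 0.744],
  [0.19, 0.308, 0, 0, 0, 0.744],
  [0.19, 0.308, 0, 0, 0, 0.744],
])

```text
t: 45.62
eef_pos: [0.482, -0.1551, 0.078]
ee_rot: [-3.139, 0.001, 1.089]
force: [-0.7, -0.1, -1.0]
width: 0.0294
```

Call:
drive_tool([
  [0.19, 0.308, 0, 0, 0, 0.744],
  [0.19, 0.308, 0, 0, 0, 0.744],
  [0, 0, -0.4, 0, 0, 0],
  [0, 0, -0.4, 0, 0, 0],
  [0, 0, 0, 0, 0, 0],
])

```text
t: 46.25
eef_pos: [0.4961, -0.131, 0.0453]
ee_rot: [-3.137, 0.002, 1.242]
force: [-0.0, -0.5, -0.3]
width: 0.029
```

Call:
drive_tool([
  [0, 0, 0, 0, 0, 0],
  [0, 0, 0, 0, 0, 0],
])

```text
t: 46.5
eef_pos: [0.4981, -0.1309, 0.0478]
ee_rot: [3.141, -0.0, 1.242]
force: [0.2, -0.4, -1.1]
width: 0.0292
```

```bash
cat > wv.py <<'E'
from h import *
a=np.radians(-13.1);V=np.array([[np.cos(a),np.sin(a)],[-np.sin(a),np.cos(a)]]);O=np.array([.468,.0145])
s=arm.get_state(); T=np.array(s["eef_pos"]); print(s["t"],T.round(4),s["ee_rot"].round(3),round(s["width"],4),np.round(s["force"],1),"tcp vice",(V@(T[:2]-O)*1000).round(1))
for c in("scene","top"):
    I,D=save(c,"wv%d%s"%(s["t"]*10,c)); P=cloud(D,c); q=(P[...,:2]-O)@V.T*1000; Z=P[...,2]
    hsv=cv2.cvtColor(I,cv2.COLOR_RGB2HSV)
    k=(np.abs(q[...,0]-65)<50)&(np.abs(q[...,1]+90)<110)&(hsv[...,1]>60)&(hsv[...,0]<28)&(hsv[...,2]>130)&(Z>.008)&(Z<T[2]+.045)
    k=cv2.morphologyEx(k.astype(np.uint8),cv2.MORPH_OPEN,np.ones((2,2)))>0
    p=q[k]
    if k.sum()<30: print(c,k.sum()); continue
    print(c,k.sum(),"z",np.percentile(Z[k],[1,50,99]).round(3),"vice y",np.percentile(p[:,1],[1,99]).round(1),"x",np.percentile(p[:,0],[1,99]).round(1))
    pr=[]
    for y0 in range(-190,0,12):
        m=(p[:,1]>=y0)&(p[:,1]<y0+12)
        if m.sum()>8: pr.append((y0+6,)+tuple(np.percentile(p[m,0],[3,97]).round(1).tolist()))
    print(pr)
    for t in ("wedge_mid","wedge_butt"): print(t,[(round(d["score"],2),(V@(toworld(d["point"],c)[:2]-O)*1000).round(1).tolist()) for d in arm.landmark_of(t,c)[:1]])
E
python3 wv.py
```

```text
46.5 [ 0.4981 -0.1309  0.0478] [ 3.141 -0.     1.242] 0.0292 [ 0.2 -0.4 -1.1] tcp vice [  62.3 -134.8]
scene 230 z [nan nan nan] vice y [nan nan] x [nan nan]
[(-172, 45.7, 76.3), (-160, 50.9, 77.1), (-148, 49.0, 75.0), (-100, 68.3, 73.0), (-76, 38.2, 73.4), (-64, 39.4, 71.5)]
wedge_mid [(0.56, [63.2, -114.9])]
wedge_butt [(0.78, [58.5, -170.2])]
top 25
```

```bash
sed -i 's/    p=q\[k\]/    k\&=np.isfinite(Z); p=q[k]/; s/^    for t in ("wedge_mid.*$//' wv.py; python3 wv.py; python3 - <<'E'
import cv2,glob,os
from h import *
f=max(glob.glob("pics/wv*scene.png"),key=os.path.getmtime); I=cv2.imread(f)
u,v=map(int,topix([.5,-.1,.05],"scene")); cv2.imwrite("pics/wz.png",cv2.resize(I[v-60:v+50,u-75:u+75],None,fx=5,fy=5,interpolation=cv2.INTER_CUBIC))
E
```

```text
46.7 [ 0.498  -0.1309  0.0477] [ 3.141 -0.     1.242] 0.0294 [ 0.4 -0.9 -1.5] tcp vice [  62.2 -134.8]
scene 232 z [0.001 0.055 0.071] vice y [-171.4  -39.3] x [26.5 76.3]
[(-172, 46.5, 76.1), (-160, 49.2, 76.0), (-148, 51.5, 76.0), (-100, 67.0, 75.7), (-88, 50.8, 73.4), (-76, 38.8, 73.6), (-64, 40.4, 73.2)]
top 24
```

View pics/wz.png

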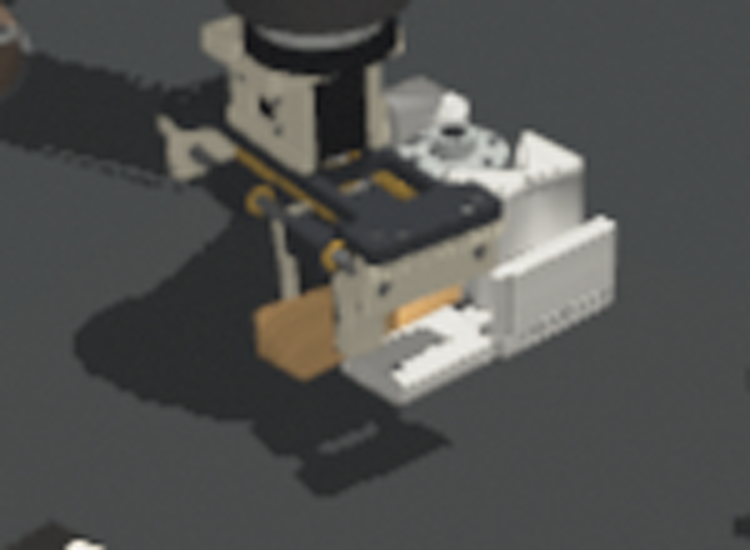

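Call:
drive_tool([
  [0.025, -0.006, -0.3, 0, 0, -0.25],
  [0, 0, -0.3, 0, 0, 0],
  [0, 0, -0.05, 0, 0, 0],
  [0, 0, 0, 0, 0, 0],
])

```text
t: 47.3
eef_pos: [0.4986, -0.1312, 0.0209]
ee_rot: [-3.141, 0.001, 1.216]
force: [-0.2, 0.3, -0.6]
width: 0.0291
```

Call:
drive_tool([
  [0.05, 0.22, 0, 0, 0, 0],
  [0.05, 0.22, 0, 0, 0, 0],
  [0.05, 0.22, 0, 0, 0, 0],
  [0, 0, 0, 0, 0, 0],
  [0, 0, 0, 0, 0, 0],
])

```text
t: 47.92
eef_pos: [0.5048, -0.1046, 0.0214]
ee_rot: [-3.142, -0.0, 1.217]
force: [-0.1, 0.6, -1.8]
width: 0.0291
```

Call:
drive_tool([
  [0.03, 0.12, 0, 0, 0, 0],
  [0.03, 0.12, 0, 0, 0, 0],
  [0, 0, 0, 0, 0, 0],
])

```text
t: 48.3
eef_pos: [0.5074, -0.0948, 0.0214]
ee_rot: [3.142, -0.0, 1.217]
force: [-0.1, 0.0, -1.4]
width: 0.0291
```

Call:
drive_tool([
  [0.025, 0.1, 0, 0, 0, 0],
  [0.025, 0.1, 0, 0, 0, 0],
  [0, 0, 0, 0, 0, 0],
])

```text
t: 48.68
eef_pos: [0.5093, -0.0868, 0.0214]
ee_rot: [3.141, -0.0, 1.217]
force: [0.8, -0.2, -1.2]
width: 0.0289
```

```bash
python3 wv.py
```

```text
48.675 [ 0.5093 -0.0868  0.0214] [ 3.141 -0.     1.217] 0.0289 [ 0.8 -0.2 -1.2] tcp vice [ 63.2 -89.3]
scene 196 z [0.009 0.031 0.045] vice y [-125.9  -40.6] x [44.6 78.7]
[(-124, 45.3, 78.4), (-112, 50.1, 76.5), (-100, 51.1, 77.8), (-52, 69.8, 77.6)]
top 4
```

Call:
drive_tool([
  [0, 0, -0.04, 0, 0, 0],
  [0, 0, 0, 0, 0, 0],
])

```text
t: 49.02
eef_pos: [0.5091, -0.0872, 0.0196]
ee_rot: [-3.141, 0.0, 1.216]
force: [0.0, -0.3, -0.7]
width: 0.0294
```

Call:
drive_tool([
  [0, 0, 0, 0, 0, 0],
  [0, 0, 0, 0, 0, 0],
  [0, 0, 0, 0, 0, 0],
  [0, 0, 0, 0, 0, 0],
], claw=0.52)

```text
t: 49.52
eef_pos: [0.5093, -0.0871, 0.0198]
ee_rot: [3.141, -0.0, 1.216]
force: [0.5, -0.1, -0.5]
width: 0.0459
```

Call:
drive_tool([
  [0, 0, 0.4, 0, 0, 0],
  [0, 0, 0.8, 0, 0, 0],
  [0, 0, 0.8, 0, 0, 0],
  [0, 0, 0.8, 0, 0, 0],
])

```text
t: 50.02
eef_pos: [0.509, -0.0871, 0.1328]
ee_rot: [-3.142, -0.0, 1.216]
force: [-0.1, 0.1, -1.1]
width: 0.0457
```

Call:
drive_tool([
  [-0.1, -0.9, 0, 0, 0, -0.9],
  [-0.1, -0.9, 0, 0, 0, -0.9],
  [-0.1, -0.9, 0, 0, 0, -0.9],
  [-0.1, -0.9, 0, 0, 0, -0.9],
  [-0.1, -0.9, 0, 0, 0, -0.9],
])

```text
t: 50.65
eef_pos: [0.489, -0.2682, 0.1318]
ee_rot: [3.141, -0.0, 0.742]
force: [0.3, -0.0, 0.8]
width: 0.0452
```

```bash
python3 wv.py; python3 - <<'E'
from h import *
I,D=save("top","mal"); P=cloud(D,"top"); Z=P[...,2]
hsv=cv2.cvtColor(I,cv2.COLOR_RGB2HSV)
k=(P[...,1]<-.28)&(P[...,1]>-.46)&(P[...,0]>.45)&(Z>.015)&(Z<.06)
h=k&(hsv[...,1]>150)&((hsv[...,0]<15)|(hsv[...,0]>170)); print("handle",h.sum(),cv2.minAreaRect((P[h][:,:2]*1000).astype(np.float32)) if h.any() else "")
k&=~h; print("rest",k.sum(),cv2.minAreaRect((P[k][:,:2]*1000).astype(np.float32)) if k.any() else "")
for c in ("top","scene"):
  for t in ("mallet_grip","mallet_head"): print(c,t,[(round(d["score"],2),toworld(d["point"],c).round(4).tolist()) for d in arm.landmark_of(t,c)])
E
```

```text
50.65 [ 0.489  -0.2682  0.1318] [ 3.141 -0.     0.742] 0.0452 [ 0.3 -0.   0.8] tcp vice [  84.5 -270.6]
scene 439 z [0.009 0.032 0.043] vice y [-126.3  -40.5] x [46.1 80.3]
[(-124, 45.0, 76.0), (-112, 49.8, 79.4), (-100, 51.6, 78.5), (-88, 55.4, 79.4), (-76, 56.1, 77.6), (-64, 58.4, 79.0), (-52, 60.9, 79.5), (-40, 64.7, 77.0)]
top 6
handle 0 
rest 1022 ((673.392822265625, -407.73309326171875), (80.20088195800781, 367.93389892578125), 82.67597961425781)
top mallet_grip [(0.85, [0.4256, -0.5769, 0.0185]), (0.43, [0.7396, 0.1804, 0.0014])]
top mallet_head [(0.59, [0.5192, -0.3709, 0.0199]), (0.58, [0.3928, -0.5985, 0.018])]
scene mallet_grip [(0.61, [0.5545, -0.363, 0.0225])]
scene mallet_head [(0.97, [0.5157, -0.37, 0.0214]), (0.86, [0.3861, -0.5977, 0.0184])]
```

```bash
python3 - <<'E'
from h import *
I=cv2.imread("pics/top1.png")[:,:,::-1].copy(); P=np.load("P.npy"); Z=P[...,2]
hsv=cv2.cvtColor(I,cv2.COLOR_RGB2HSV)
k=(P[...,1]<-.28)&(P[...,1]>-.46)&(P[...,0]>.45)&(P[...,0]<.69)&(Z>.012)&(Z<.06)
h=k&(hsv[...,1]>150)&((hsv[...,0]<15)|(hsv[...,0]>170)); print("handle",h.sum(),cv2.minAreaRect((P[h][:,:2]*1000).astype(np.float32)))
q=P[h][:,:2]; c=q.mean(0); w=np.linalg.svd(q-c)[2][0]; print(c,np.degrees(np.arctan2(*w[::-1])))
k&=~h; print("head",k.sum(),cv2.minAreaRect((P[k][:,:2]*1000).astype(np.float32)),np.percentile(Z[k],[10,50,90]))
m=k&(hsv[...,1]<40)&(hsv[...,2]>170)
n,l,s,_=cv2.connectedComponentsWithStats(m.astype(np.uint8))
for i in range(1,n):
    if s[i,4]>8: print("white",s[i,4],P[l==i].mean(0).round(4))
E
```

```text
handle 354 ((594.9165649414062, -362.4442138671875), (112.91828155517578, 25.645675659179688), 3.7622017860412598)
[ 0.59212647 -0.36117502] -175.16094200650178
head 561 ((551.63818359375, -364.66009521484375), (126.82113647460938, 199.9358367919922), 84.951171875) [0.01910328 0.03805459 0.04322758]
white 65 [ 0.5199 -0.404   0.0392]
white 63 [ 0.5141 -0.3322  0.0388]
```

Call:
drive_tool([
  [0.212, -0.304, 0, 0, 0, -0.794],
  [0.212, -0.304, 0, 0, 0, -0.794],
  [0.212, -0.304, 0, 0, 0, -0.794],
  [0.212, -0.304, 0, 0, 0, -0.794],
  [0.212, -0.304, 0, 0, 0, -0.794],
])

```text
t: 51.62
eef_pos: [0.5323, -0.3273, 0.1319]
ee_rot: [3.142, -0.0, 0.328]
force: [0.8, 0.2, 0.3]
width: 0.0455
```

Call:
drive_tool([
  [0.212, -0.304, 0, 0, 0, -0.794],
  [0.212, -0.304, 0, 0, 0, -0.794],
  [0.212, -0.304, 0, 0, 0, -0.794],
  [0, 0, 0, 0, 0, 0],
  [0, 0, 0, 0, 0, 0],
])

```text
t: 52.25
eef_pos: [0.5569, -0.3635, 0.1316]
ee_rot: [-3.141, 0.0, 0.082]
force: [-0.5, 0.4, -0.2]
width: 0.0458
```

Call:
drive_tool([
  [0, 0, -0.7, 0, 0, 0],
  [0, 0, -0.7, 0, 0, 0],
  [0, 0, -0.7, 0, 0, 0],
  [0, 0, 0, 0, 0, 0],
  [0, 0, 0, 0, 0, 0],
])

```text
t: 52.88
eef_pos: [0.5577, -0.3643, 0.049]
ee_rot: [3.141, -0.001, 0.081]
force: [0.3, 0.5, 0.2]
width: 0.0456
```

Call:
drive_tool([
  [0, -0.02, -0.5, 0, 0, 0],
  [0, 0, -0.45, 0, 0, 0],
  [0, 0, 0, 0, 0, 0],
  [0, 0, 0, 0, 0, 0],
])

```text
t: 53.38
eef_pos: [0.5575, -0.3654, 0.0104]
ee_rot: [3.141, -0.001, 0.08]
force: [0.1, 0.3, 0.8]
width: 0.0456
```

Call:
drive_tool([
  [0, 0, 0, 0, 0, 0],
  [0, 0, 0, 0, 0, 0],
  [0, 0, 0, 0, 0, 0],
  [0, 0, 0, 0, 0, 0],
], claw=0, newtons=55)

```text
t: 53.88
eef_pos: [0.5572, -0.3652, 0.0101]
ee_rot: [3.141, -0.0, 0.08]
force: [-0.2, 0.3, 2.5]
width: 0.0233
```

Call:
drive_tool([
  [0, 0, 0.4, 0, 0, 0],
  [0, 0, 0.7, 0, 0, 0],
  [0, 0, 0.5, 0, 0, 0],
  [0, 0, 0, 0, 0, 0],
  [0, 0, 0, 0, 0, 0],
])

```text
t: 54.5
eef_pos: [0.5564, -0.3649, 0.0731]
ee_rot: [-3.141, 0.001, 0.079]
force: [-0.3, 1.1, -3.7]
width: 0.0233
```

Call:
drive_tool([
  [-0.135, 0.69, 0, 0, 0, -0.49],
  [-0.135, 0.69, 0, 0, 0, -0.49],
  [-0.135, 0.69, 0, 0, 0, -0.49],
  [-0.135, 0.69, 0, 0, 0, -0.49],
  [-0.135, 0.69, 0, 0, 0, -0.49],
])

```text
t: 55.12
eef_pos: [0.529, -0.2262, 0.0725]
ee_rot: [3.142, 0.002, -0.179]
force: [-0.2, 0.1, -2.6]
width: 0.0238
```

Call:
drive_tool([
  [-0.135, 0.69, 0, 0, 0, -0.49],
  [0, 0, -0.6, 0, 0, 0],
  [0, 0, -0.5, 0, 0, 0],
  [0, 0, 0, 0, 0, 0],
  [0, 0, 0, 0, 0, 0],
])

```text
t: 55.75
eef_pos: [0.5248, -0.1997, 0.0298]
ee_rot: [3.141, 0.0, -0.228]
force: [0.6, -0.4, -3.5]
width: 0.0235
```

```bash
python3 wv.py; python3 - <<'E'
from h import *
a=np.radians(-13.1);V=np.array([[np.cos(a),np.sin(a)],[-np.sin(a),np.cos(a)]]);O=np.array([.468,.0145])
I,D=save("scene","str"); P=cloud(D,"scene")
q=(P[...,:2]-O)@V.T*1000; Z=P[...,2]
hsv=cv2.cvtColor(I,cv2.COLOR_RGB2HSV); m=(hsv[...,1]<60)&(hsv[...,2]>140)&(np.abs(q[...,0]-63)<35)&(q[...,1]<-125)&(q[...,1]>-260)&(Z>.012)&(Z<.07)
n,l,s,_=cv2.connectedComponentsWithStats(m.astype(np.uint8))
for i in range(1,n):
    if s[i,4]>12: print("white",s[i,4],np.nanpercentile(q[l==i],[3,50,97],axis=0).round(1).tolist(),np.nanpercentile(Z[l==i],[3,97]).round(3))
cv2.imwrite("pics/str2.png",cv2.resize(I[190:350,160:360],None,fx=4,fy=4)[:,:,::-1])
E
```

```text
55.75 [ 0.5248 -0.1997  0.0298] [ 3.141  0.    -0.228] 0.0235 [ 0.6 -0.4 -3.5] tcp vice [ 103.8 -195.8]
scene 306 z [0.01  0.028 0.053] vice y [-195.8  -39. ] x [ 57.3 114.7]
[(-124, 61.7, 76.0), (-112, 68.8, 76.1), (-100, 68.6, 77.4), (-88, 70.0, 77.7), (-76, 57.9, 77.6), (-64, 57.8, 77.8), (-52, 67.4, 79.7), (-40, 68.3, 77.2)]
top 189 z [-0.005  0.036  0.493] vice y [-127.4  -74. ] x [-20.9  75.8]
[(-124, 43.2, 75.0), (-112, 44.4, 74.2), (-100, 46.1, 75.3), (-88, 53.8, 74.3), (-76, -22.6, 72.0)]
white 59 [[48.1, -240.2], [72.6, -237.2], [82.4, -231.2]] [0.028 0.056]
```

View pics/str2.png

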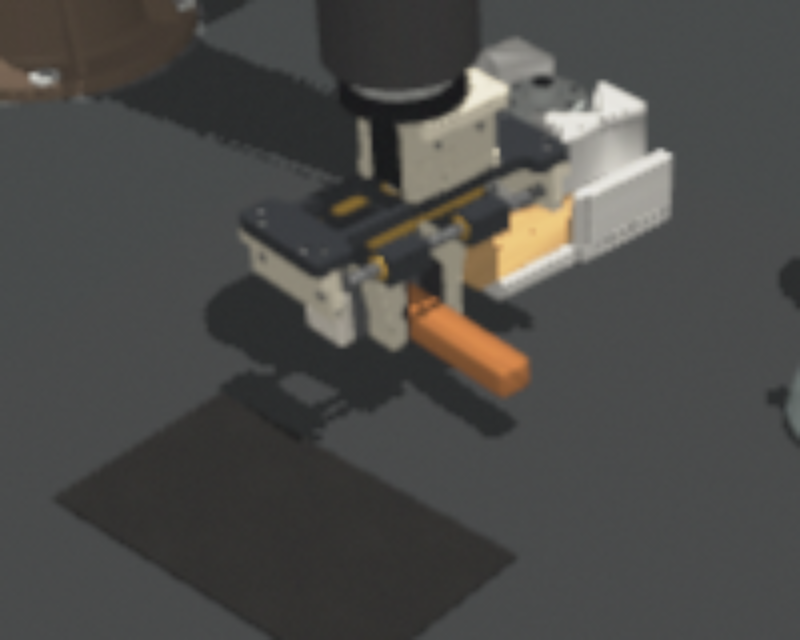

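Call:
drive_tool([
  [0, 0, -0.2, 0, 0, 0],
  [0, 0, 0, 0, 0, 0],
])

```text
t: 56.15
eef_pos: [0.5241, -0.1996, 0.0212]
ee_rot: [3.142, 0.001, -0.228]
force: [-0.2, -0.9, -3.5]
width: 0.0236
```

Call:
drive_tool([
  [0.113, 0.487, 0, 0, 0, 0],
  [0.113, 0.487, 0, 0, 0, 0],
])

```text
t: 56.4
eef_pos: [0.5339, -0.1598, 0.0218]
ee_rot: [3.141, 0.0, -0.228]
force: [-2.2, -14.7, -3.0]
width: 0.0233
```

Call:
drive_tool([
  [0, 0, 0, 0, 0, 0],
])

```text
t: 56.52
eef_pos: [0.5343, -0.159, 0.0219]
ee_rot: [-3.141, -0.0, -0.226]
force: [-0.0, 0.8, -3.3]
width: 0.0232
```

Call:
drive_tool([
  [-0.113, -0.487, 0, 0, 0, 0],
  [0, 0, 0, 0, 0, 0],
])

```text
t: 56.78
eef_pos: [0.5286, -0.1813, 0.0217]
ee_rot: [3.142, 0.0, -0.229]
force: [-0.1, 0.7, -3.0]
width: 0.0239
```

```bash
python3 wv.py
```

```text
56.775 [ 0.5286 -0.1813  0.0217] [ 3.142  0.    -0.229] 0.0239 [-0.1  0.7 -3. ] tcp vice [ 103.4 -177. ]
scene 213 z [0.012 0.024 0.047] vice y [-185.1  -40.1] x [ 65.  119.1]
[(-112, 69.2, 77.6), (-100, 71.2, 80.0), (-88, 72.4, 78.8), (-76, 71.9, 79.7), (-64, 65.4, 78.9), (-52, 64.1, 78.1), (-40, 67.2, 77.2)]
top 258 z [-0.001  0.037  0.511] vice y [-114.   -49.9] x [-27.6  75.3]
[(-112, 41.9, 72.7), (-100, 43.7, 73.8), (-88, 45.7, 74.3), (-76, 49.3, 74.5), (-64, -30.2, 74.3), (-52, 53.0, 73.0)]
```

Call:
drive_tool([
  [0.113, 0.487, 0, 0, 0, 0],
  [0.113, 0.487, 0, 0, 0, 0],
])

```text
t: 57.12
eef_pos: [0.5381, -0.1413, 0.0219]
ee_rot: [3.14, 0.0, -0.228]
force: [-0.1, -9.7, -3.4]
width: 0.0238
```

Call:
drive_tool([
  [0, 0, 0, 0, 0, 0],
])

```text
t: 57.25
eef_pos: [0.5386, -0.1398, 0.0218]
ee_rot: [-3.142, -0.0, -0.226]
force: [-0.7, -0.8, -2.9]
width: 0.0234
```

Call:
drive_tool([
  [-0.113, -0.487, 0, 0, 0, 0],
  [0, 0, 0, 0, 0, 0],
])

```text
t: 57.5
eef_pos: [0.533, -0.1618, 0.0216]
ee_rot: [-3.142, 0.0, -0.229]
force: [0.6, 0.5, -2.9]
width: 0.0236
```

Call:
drive_tool([
  [0.113, 0.487, 0, 0, 0, 0],
  [0.057, 0.243, 0, 0, 0, 0],
])

```text
t: 57.75
eef_pos: [0.5406, -0.1315, 0.0219]
ee_rot: [3.14, 0.0, -0.227]
force: [1.5, -8.8, -3.3]
width: 0.0232
```

Call:
drive_tool([
  [0, 0, 0, 0, 0, 0],
])

```text
t: 57.88
eef_pos: [0.5407, -0.1308, 0.0218]
ee_rot: [3.141, -0.0, -0.227]
force: [-0.3, -1.8, -3.4]
width: 0.0236
```

Call:
drive_tool([
  [-0.113, -0.487, 0, 0, 0, 0],
  [0, 0, 0, 0, 0, 0],
])

```text
t: 58.12
eef_pos: [0.5353, -0.152, 0.0216]
ee_rot: [-3.141, 0.0, -0.229]
force: [-0.3, 0.5, -2.5]
width: 0.0237
```

```bash
python3 wv.py
```

```text
58.125 [ 0.5353 -0.152   0.0216] [-3.141  0.    -0.229] 0.0237 [-0.3  0.5 -2.5] tcp vice [ 103.3 -146.9]
scene 103 z [0.011 0.022 0.048] vice y [-154.9  -39.7] x [ 70.5 118.6]
[(-76, 70.5, 81.0), (-64, 71.1, 77.9), (-52, 71.1, 82.5), (-40, 70.9, 75.4)]
top 288 z [0.007 0.037 0.146] vice y [-87.1 -12.3] x [32.1 75.9]
[(-88, 41.8, 76.4), (-76, 43.2, 73.4), (-64, 44.4, 72.1), (-52, 47.8, 75.0), (-40, -27.5, 73.4), (-28, 52.8, 75.2), (-16, 58.8, 74.2)]
```

Call:
drive_tool([
  [0.113, 0.487, 0, 0, 0, 0],
  [0.057, 0.243, 0, 0, 0, 0],
])

```text
t: 58.48
eef_pos: [0.543, -0.1217, 0.0219]
ee_rot: [3.14, 0.0, -0.227]
force: [0.8, -13.3, -3.5]
width: 0.0237
```

Call:
drive_tool([
  [0, 0, 0, 0, 0, 0],
])

```text
t: 58.6
eef_pos: [0.543, -0.1212, 0.0218]
ee_rot: [3.141, 0.0, -0.226]
force: [-0.1, -4.0, -3.6]
width: 0.0237
```

Call:
drive_tool([
  [-0.113, -0.487, 0, 0, 0, 0],
  [0, 0, 0, 0, 0, 0],
])

```text
t: 58.85
eef_pos: [0.5377, -0.142, 0.0216]
ee_rot: [-3.142, 0.0, -0.229]
force: [0.3, 0.7, -3.3]
width: 0.0239
```

Call:
drive_tool([
  [0.113, 0.487, 0, 0, 0, 0],
  [0.03, 0.12, 0, 0, 0, 0],
])

```text
t: 59.1
eef_pos: [0.5437, -0.1197, 0.0222]
ee_rot: [3.136, 0.001, -0.224]
force: [2.0, -44.4, -4.3]
width: 0.0234
```

Call:
drive_tool([
  [0, 0, 0, 0, 0, 0],
])

```text
t: 59.22
eef_pos: [0.5435, -0.12, 0.0221]
ee_rot: [3.136, 0.001, -0.225]
force: [0.6, -28.1, -5.0]
width: 0.0239
```

Call:
drive_tool([
  [-0.113, -0.487, 0, 0, 0, 0],
  [0, 0, 0, 0, 0, 0],
])

```text
t: 59.48
eef_pos: [0.5392, -0.1367, 0.0217]
ee_rot: [-3.141, 0.0, -0.229]
force: [1.1, 0.5, -3.3]
width: 0.0237
```

```bash
python3 wv.py
```

```text
59.475 [ 0.5392 -0.1367  0.0217] [-3.141  0.    -0.229] 0.0237 [ 1.1  0.5 -3.3] tcp vice [ 103.6 -131.2]
scene 64 z [0.012 0.02  0.049] vice y [-143.2  -39.7] x [ 69.8 119.4]
[(-64, 71.1, 80.2), (-52, 71.0, 79.1), (-40, 69.7, 77.3)]
top 278 z [0.008 0.037 0.089] vice y [-76.9   7. ] x [42.  74.7]
[(-76, 43.1, 74.7), (-64, 43.3, 73.2), (-52, 45.5, 72.1), (-40, 47.8, 74.0), (-28, -27.6, 74.8), (-16, 54.2, 74.6), (-4, 59.0, 74.4)]
```

Call:
drive_tool([
  [0.113, 0.487, 0, 0, 0, 0],
  [0.03, 0.12, 0, 0, 0, 0],
])

```text
t: 59.82
eef_pos: [0.5458, -0.1175, 0.023]
ee_rot: [3.132, -0.0, -0.222]
force: [6.5, -67.6, -5.5]
width: 0.0237
```

Call:
drive_tool([
  [-0.142, -0.609, 0, 0, 0, 0],
  [0, 0, 0, 0, 0, 0],
])

```text
t: 60.08
eef_pos: [0.5393, -0.1365, 0.0217]
ee_rot: [-3.142, 0.0, -0.229]
force: [0.1, -0.7, -2.8]
width: 0.0233
```

Call:
drive_tool([
  [0.16, 0.68, 0, 0, 0, 0],
])

```text
t: 60.2
eef_pos: [0.5484, -0.1139, 0.0234]
ee_rot: [3.135, -0.004, -0.225]
force: [27.4, -118.2, -2.4]
width: 0.0266
```

Call:
drive_tool([
  [-0.142, -0.609, 0, 0, 0, 0],
  [0, 0, 0, 0, 0, 0],
])

```text
t: 60.45
eef_pos: [0.5402, -0.1333, 0.0217]
ee_rot: [-3.141, 0.0, -0.229]
force: [0.1, -0.2, -3.0]
width: 0.0237
```

```bash
python3 wv.py
```

```text
60.45 [ 0.5402 -0.1333  0.0217] [-3.141  0.    -0.229] 0.0237 [ 0.1 -0.2 -3. ] tcp vice [ 103.8 -127.6]
scene 57 z [0.012 0.021 0.048] vice y [-137.7  -39.2] x [ 69.3 118.7]
[(-64, 73.9, 82.1), (-52, 70.0, 79.3), (-40, 69.5, 77.3)]
top 274 z [0.009 0.037 0.21 ] vice y [-74.9   8.9] x [24.4 74.8]
[(-76, 42.8, 75.1), (-64, 42.8, 73.1), (-52, 45.5, 73.4), (-40, 48.2, 72.7), (-28, -25.7, 73.8), (-16, 54.4, 74.2), (-4, 57.9, 74.9)]
```

Call:
drive_tool([
  [0.09, 0.39, 0, 0, 0, 0],
  [0.03, 0.12, 0, 0, 0, 0],
])

```text
t: 60.8
eef_pos: [0.5449, -0.1173, 0.0224]
ee_rot: [3.133, 0.001, -0.223]
force: [4.6, -60.7, -6.4]
width: 0.0239
```

Call:
drive_tool([
  [-0.113, -0.487, 0, 0, 0, 0],
  [0, 0, 0, 0, 0, 0],
])

```text
t: 61.05
eef_pos: [0.5404, -0.1324, 0.0216]
ee_rot: [-3.141, 0.0, -0.229]
force: [0.6, -0.3, -3.8]
width: 0.0236
```

Call:
drive_tool([
  [0.1, 0.43, 0, 0, 0, 0],
  [0.015, 0.06, 0, 0, 0, 0],
])

```text
t: 61.3
eef_pos: [0.5458, -0.1171, 0.0227]
ee_rot: [3.134, -0.001, -0.223]
force: [5.7, -51.4, -6.3]
width: 0.0238
```

Call:
drive_tool([
  [-0.142, -0.609, 0, 0, 0, 0],
  [0, 0, 0, 0, 0, 0],
])

```text
t: 61.55
eef_pos: [0.5395, -0.137, 0.0217]
ee_rot: [-3.141, 0.0, -0.229]
force: [0.4, 0.9, -3.3]
width: 0.0237
```

```bash
python3 wv.py
```

```text
61.55 [ 0.5395 -0.137   0.0217] [-3.141  0.    -0.229] 0.0237 [ 0.4  0.9 -3.3] tcp vice [ 104.  -131.4]
scene 63 z [0.01  0.022 0.047] vice y [-141.1  -39.3] x [ 70.4 118.4]
[(-136, 111.9, 119.3), (-64, 71.6, 78.1), (-52, 70.9, 80.8)]
top 265 z [0.007 0.037 0.089] vice y [-74.9   7.2] x [40.8 75.2]
[(-76, 42.2, 75.1), (-64, 43.2, 73.4), (-52, 45.6, 72.9), (-40, 48.6, 74.6), (-28, -27.5, 74.6), (-16, 53.6, 74.6)]
```

Call:
drive_tool([
  [-0.227, -0.974, 0, 0, 0, 0],
  [0, 0, 0.6, 0, 0, 0],
  [0, 0, 0.7, 0, 0, 0],
  [0, 0, 0.2, 0, 0, 0],
])

```text
t: 62.15
eef_pos: [0.5321, -0.1754, 0.0835]
ee_rot: [-3.141, -0.004, -0.227]
force: [1.0, -0.5, -3.5]
width: 0.0238
```

Call:
drive_tool([
  [0.112, -0.79, 0, 0, 0, 0.49],
  [0.112, -0.79, 0, 0, 0, 0.49],
  [0.112, -0.79, 0, 0, 0, 0.49],
  [0.112, -0.79, 0, 0, 0, 0.49],
  [0.112, -0.79, 0, 0, 0, 0.49],
])

```text
t: 62.78
eef_pos: [0.553, -0.3343, 0.0806]
ee_rot: [-3.141, 0.001, 0.031]
force: [0.9, 0.4, -2.6]
width: 0.0238
```

Call:
drive_tool([
  [0.112, -0.79, 0, 0, 0, 0.49],
  [0, 0, 0, 0, 0, 0],
  [0, 0, -0.5, 0, 0, 0],
  [0, 0, -0.5, 0, 0, 0],
  [0, 0, 0, 0, 0, 0],
])

```text
t: 63.4
eef_pos: [0.556, -0.3642, 0.0394]
ee_rot: [-3.139, 0.004, 0.08]
force: [-0.6, -0.9, -2.4]
width: 0.0238
```

Call:
drive_tool([
  [0, 0, -0.35, 0, 0, 0],
  [0, 0, -0.25, 0, 0, 0],
  [0, 0, 0, 0, 0, 0],
  [0, 0, 0, 0, 0, 0],
])

```text
t: 63.9
eef_pos: [0.5574, -0.3662, 0.018]
ee_rot: [3.141, -0.0, 0.08]
force: [0.3, 0.6, -3.0]
width: 0.0239
```

Call:
drive_tool([
  [0, 0, -0.1, 0, 0, 0],
  [0, 0, 0, 0, 0, 0],
])

```text
t: 64.15
eef_pos: [0.5571, -0.366, 0.0137]
ee_rot: [-3.141, 0.0, 0.08]
force: [-0.2, 0.1, -3.9]
width: 0.0236
```

Call:
drive_tool([
  [0, 0, -0.07, 0, 0, 0],
  [0, 0, 0, 0, 0, 0],
])

```text
t: 64.4
eef_pos: [0.5575, -0.3663, 0.0115]
ee_rot: [3.141, -0.0, 0.08]
force: [0.4, -0.6, 1.1]
width: 0.0235
```

Call:
drive_tool([
  [0, 0, -0.03, 0, 0, 0],
  [0, 0, 0, 0, 0, 0],
])

```text
t: 64.65
eef_pos: [0.5576, -0.3664, 0.0108]
ee_rot: [3.141, -0.001, 0.08]
force: [-0.8, -0.3, 6.6]
width: 0.0236
```

Call:
drive_tool([
  [0, 0, 0, 0, 0, 0],
  [0, 0, 0, 0, 0, 0],
  [0, 0, 0, 0, 0, 0],
  [0, 0, 0, 0, 0, 0],
], claw=0.55)

```text
t: 65.15
eef_pos: [0.5572, -0.366, 0.0096]
ee_rot: [-3.142, 0.0, 0.08]
force: [-0.3, 0.4, 0.1]
width: 0.0477
```

Call:
drive_tool([
  [0, 0, 0.4, 0, 0, 0],
  [0, 0, 0.9, 0, 0, 0],
  [0, 0, 0.9, 0, 0, 0],
  [0, 0, 0.9, 0, 0, 0],
  [0, 0, 0.9, 0, 0, 0],
])

```text
t: 65.78
eef_pos: [0.5572, -0.3661, 0.1724]
ee_rot: [3.141, -0.001, 0.08]
force: [0.2, -1.1, -0.6]
width: 0.0483
```

Call:
drive_tool([
  [-0.4, 0.9, 0.1, 0, 0, 0],
  [-0.4, 0.9, 0.1, 0, 0, 0],
  [-0.4, 0.9, 0.1, 0, 0, 0],
  [-0.4, 0.9, 0.1, 0, 0, 0],
  [-0.4, 0.9, 0.1, 0, 0, 0],
])

```text
t: 66.4
eef_pos: [0.4768, -0.1851, 0.1912]
ee_rot: [3.141, -0.002, 0.08]
force: [0.0, 0.5, 0.4]
width: 0.0479
```

Call:
drive_tool([
  [-0.2, 0.95, 0, 0, 0, 0],
  [0, 0.95, 0, 0, 0, 0],
  [0, 0.95, 0, 0, 0, 0],
  [0, 0.95, 0, 0, 0, 0],
  [0, 0.95, 0, 0, 0, 0],
])

```text
t: 67.03
eef_pos: [0.4693, 0.0052, 0.1912]
ee_rot: [-3.141, -0.002, 0.08]
force: [0.1, 0.3, 0.6]
width: 0.0483
```

Call:
drive_tool([
  [0, 0.95, 0, 0, 0, 0],
  [0, 0.95, 0, 0, 0, 0],
  [0, 0.95, 0, 0, 0, 0],
  [0, 0.95, 0, 0, 0, 0],
  [0, 0.95, 0, 0, 0, 0],
])

```text
t: 67.65
eef_pos: [0.4692, 0.1953, 0.1912]
ee_rot: [-3.141, -0.001, 0.08]
force: [1.1, -0.9, -0.3]
width: 0.0483
```

```bash
python3 wv.py; python3 - <<'E'
from h import *
a=np.radians(-13.1);V=np.array([[np.cos(a),np.sin(a)],[-np.sin(a),np.cos(a)]]);O=np.array([.468,.0145])
I,D=save("top","fin"); P=cloud(D,"top"); q=(P[...,:2]-O)@V.T*1000; Z=P[...,2]
k=(np.abs(q[...,1])<34)&(Z>.083)&(Z<.096)
for n,s in (("block",q[...,0]<-16),("jaw",q[...,0]>16)): print(n,np.percentile(q[k&s],[1,50,99],axis=0).round(1).tolist())
for z0 in (.078,.090):
    m=(np.abs(Z-z0)<.005)&(np.hypot(q[...,0],q[...,1])<(32 if z0<.08 else 14)); print(z0,m.sum(),np.percentile(q[m],[1,50,99],axis=0).round(1).tolist() if m.any() else "")
J,_=save("scene","fin2")
out=np.hstack([cv2.resize(I[235:325,270:370],None,fx=4,fy=4,interpolation=cv2.INTER_CUBIC),cv2.resize(J[185:275,245:345],None,fx=4,fy=4,interpolation=cv2.INTER_CUBIC)])
small=cv2.resize(I[110:350,30:590],(800,343-120)); cv2.imwrite("pics/final.png",np.vstack([out,small])[:,:,::-1]); print(out.shape)
E
```

```text
67.65 [0.4692 0.1953 0.1912] [-3.141e+00 -1.000e-03  8.000e-02] 0.0483 [ 1.1 -0.9 -0.3] tcp vice [-39.8 176.3]
scene 231 z [0.012 0.035 0.053] vice y [-75.2 -27.2] x [44.6 80.3]
[(-76, 47.0, 75.9), (-64, 49.4, 77.9), (-52, 49.0, 78.6), (-40, 50.5, 81.4), (-28, 51.2, 79.1)]
top 289 z [0.008 0.037 0.088] vice y [-73.7  11.4] x [42.3 75.7]
[(-76, 42.2, 71.0), (-64, 42.6, 74.9), (-52, 45.5, 73.8), (-40, 47.9, 73.8), (-28, 51.2, 74.9), (-16, 54.2, 74.1), (-4, 54.6, 76.1)]
block [[-61.0, -31.2], [-47.5, -1.2], [-21.0, 30.3]]
jaw [[19.1, -30.6], [43.8, 7.6], [241.5, 32.5]]
0.078 321 [[-30.5, -29.2], [-1.1, -0.2], [26.5, 26.6]]
0.09 58 [[-12.9, -11.7], [-1.8, 0.3], [8.6, 10.1]]
(360, 800, 3)
```

View pics/final.png

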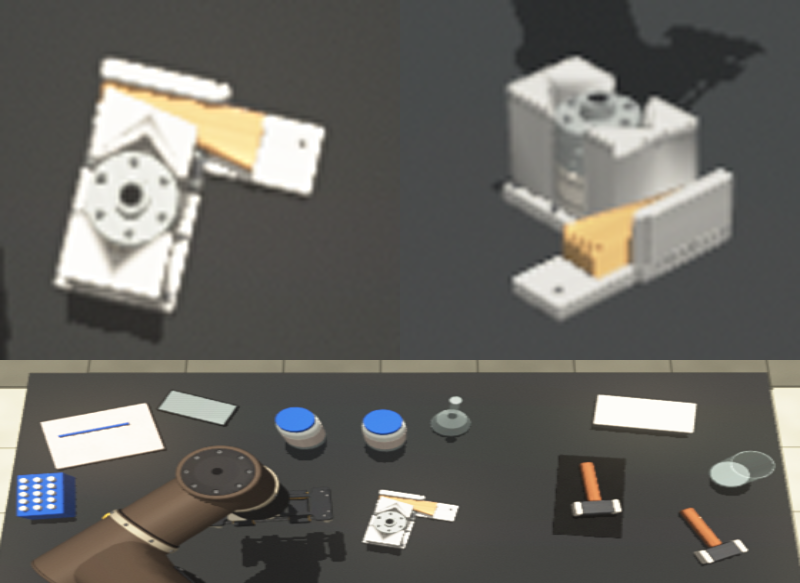

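```bash
python3 -c "
from station import arm
print(arm.job_done())"
```

```text
the job is handed in; nothing more can be done
None
```

The cell is made up, clamped in the vice and handed in at about 68 s of the 210 s allowed. One tap may have broken the 120 N wrist limit.

**What was done:**
- I pushed the jaw right back, about 8.5 mm, until it met a hard stop.
- The cell, both spacers that were laid out (one had been knocked aside and was found again) and the steel top disc went into the nest in that order, stub upward.
- The wedge went in thin end first, and the mallet from the mat drove it home. The mallet is back on the mat.

**Last checks:**
- **Wedge:** the butt stopped at about vice y -75 mm, and the last two taps (51 to 61 N) moved it no further.
- **Jaw:** it has closed about 9 mm, and the clamped disc's centre lies within about 2 mm of the nest centre.
- **Surroundings:** in the final picture the bottles, flask and second mallet look undisturbed. The yellow disc is hidden by the arm there; I last saw it in place before gripping the wedge.

**What may count against the run:** one tap read (27, -118, -2) N at the wrist, about 121 N in total. That is at or just over the 120 N limit, and I can't tell whether it counted as passing it. I kept the later taps softer.

**Measurements that disagreed:** the two cameras differed by a few millimetres on the point positions. I relied mainly on the depth data and contact forces.

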